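# Fetch the slide box from behind the stacked cartons

## Robot

A 6-joint arm with a two-finger parallel gripper is mounted at the origin on the work surface. World frame = base frame: x ahead of the robot, y to its left, z up, the work surface at z = 0. Lengths are in m, angles in rad, forces in N, time in s.
With the tool pointing down it reaches from about 0.35 to 0.775 m from the base axis. Payload 7.3 kg.
Tool frame: the origin (TCP) lies at the very end of the fingers, on their centre line; the grasp point (between the pads) lies 19 mm behind it; z points along the fingers, x is the direction in which the jaws open and shut, and the axes are right-handed (so a half turn about z gives the same grasp; the last joint's range is limited). The gripper opens to 92 mm and grips with 3 to 60 N. Pads are 19 mm wide; open, the fingers measure 130 mm over their backs; the gripper's body (75 mm by 190 mm) begins 47 mm behind the grasp point.
Start: joints at [-1.251, 0.342, 1.524, -0, 1.275, -0.146], TCP at [0.236, -0.469, 0.227] pointing down, gripper open.
Joint ranges: [-2.53, 2.53], [-0.77, 2.02], [0.04, 2.7], [-1, 4.14], [0.28, 2.66], [-3.11, 3.11]. Speed limits (rad/s): [2.57, 2.57, 3.14, 3.14, 3.14, 3.14].

## Interface

Orientations are given as [roll, pitch, yaw] about the fixed x, y, z axes, in that order (R = Rz(yaw) Ry(pitch) Rx(roll)).
In Python, from cell import robot, read_camera, nets gives the robot as it stands. The module is installed in compiled form; this text tells all that it offers.
- The arm moves only by the tool carry_out, never from a script. Its arguments are lists of equal length, an entry for each row: "translation": the shift along the tool's x, y, z in m, a list of three; "turn": the turn, a rotation vector about the tool's x, y, z in rad, a list of three; "gripper": the gripper's target within -1 to 1 (shut at 1, half-way at 0, fully open at -1). A call has 1 to 10 rows; each row shifts and turns the commanded pose from where the row before left it, along the tool's axes as they then stand; what a row does not reach is not made up. A row lasts 1/10 s, in which the tool goes at most 50 mm and 8.59 degrees, less where a joint would pass 70% of its speed; a pose out of reach is approached as far as the arm can. A call with a gripper value outside its range is refused whole. The fingers move at their own pace and stop on an object; "squeeze" is the grip in N (left out, the last holds). Time passes only in rows, so rows that do not move let the fingers close. It gives the time, the measured TCP pose, the force and the opening at its end, in the units of the state.
- robot.observe(): the state, without advancing time (a new reading comes with each control period).
- read_camera(name): name is "side" or "top"; returns a dict with "img" (400x640x3 uint8, red, green, blue), "fx", "fy", "cx", "cy" (pixels), "distortion" ([k1, k2, p1, p2, k3] as OpenCV has them; the pictures are not rectified), "world_from_camera" (4x4, takes a point from camera to world coordinates). Camera axes: x right, y down, z forward; pixel columns grow to the right and rows downward; lengths in m; the calibration is good to about 2 mm. A picture is of the moment at which its call begins. There is no depth.
- robot.hand_in(): hands the job in, once; it reports no verdict.
Trained networks look in a picture, given as the dict that the camera call returned (one of the last four; its "shot" number tells which), for a name from the list of things; names that differ only in an ending like _2 or _b are one class to them, and where a whole thing is asked for, a point or a joint stands for the part that bears it (a point fixed in the world has none). Each returns a list of dicts, best first, with "score" (0 to 1); they miss things now and then, are a little off and sometimes report something else, mostly with a low value. They report only what shows in the picture. A call takes as long as a camera call. They do not tell look-alikes from the thing itself.
- nets.regions_of(picture, name): "region" (400x640 bool, what is visible of it) and "pixel" ([column, row] in pixels, amid what is visible of it).
- nets.tip_of(picture, name): "pixel" ([column, row] in pixels: a listed point, or the origin of a listed thing).
The state is a dict: "time": time; "qpos": joint angles; "qvel": joint speeds; "joint_efforts": joint torques, N m; "tool_pos": TCP position; "tool_rot": TCP orientation; "contact_force": force on the tool from outside, world axes, zero at the start; "torque": the same for the moment, N m; "opening": finger opening in m.
Only numpy, scipy, OpenCV 4.12 (cv2) and the standard library are available. Lean on these libraries where they do the work, as an engineer would, in place of code of your own. Each camera call takes 0.05 s, during which the arm holds its last target. There are 200 camera calls.

## Task

On the wooden board a slide box lies behind a small crosswise stack of three cartons. Set the three cartons aside in the steel tray, upright and side by side on its floor, then fetch the slide box and lay it flat on the rubber pad, centred on it and lengthwise along it. Then rebuild the stack on the board as it was, long and short carton each exactly where it stood and the flat one back across the top of both, square to them; leave the jar and the dish alone.

Things in the scene. Friction and masses are not known exactly. Their poses are not given: they have to be found in the camera images.
- board: Flat wooden board fixed to the bench, 160 (own x) x 130 (own y) x 6 mm thick. Origin: centre of its underside; own x points away from the robot (within 0.35 rad), z up. At the start, within 2 mm: lower cartons at own x = -50 mm (front) and -10 mm (rear), y = 0, with a 10 mm gap; flat carton at x = -30 mm; slide box at x = +30 mm (y up to 6 mm off), 8 mm behind the rear carton.
- tray: Shallow steel tray fixed to the bench, the side area. 170 (own x) x 220 (own y) mm outside, rim 4 mm wide and 8 mm high, floor 3 mm thick. Origin: centre of its underside; z up.
- pad: Dark rubber pad fixed to the bench, 70 (own x) x 120 (own y) x 4 mm thick: where the slide box goes, lengthwise along own y. Origin: centre of its underside; z up.
- long_carton: Closed cardboard carton with blank white label, 64 (own x) x 30 (own y) x 42 mm high, about 90 g, rigid. Origin: centre of its underside; z up. At the start it stands on the board in the lower layer, its long side (own x) along the board's y, at the front or at the rear place. Held by its ends it can swing: grip firmly near mid-height, no jerks.
- short_carton: Closed cardboard carton with blank white label, 46 (own x) x 30 (own y) x 42 mm high, about 70 g, rigid. Origin: centre of its underside; z up. At the start it stands in the lower layer beside the long carton, parallel to it (own x along the board's y).
- flat_carton: Closed cardboard carton with blank white label, 66 (own x) x 36 (own y) x 34 mm high, about 70 g, rigid. Origin: centre of its underside; z up. At the start it lies across the top of the long and the short carton (underside 42 mm above the board's top), own x along the board's x, at right angles to the two below.
- slide_box: Shut plastic box for microscope slides, grey below and white above, 86 (own x) x 34 (own y) x 30 mm high, about 120 g. Origin: centre of its underside; z up. At the start it lies flat on the board behind the rear carton, own x along the board's y. It is picked up across its 34 mm width, which the cartons prevent until they are gone.
- jar: Bystander: loose amber jar with black cap, 52 mm across, 68 mm high, at the far side of the work area. Origin: centre of its underside.
- dish: Bystander: loose steel dish, 80 mm across, 30 mm high, at the far side of the work area. Origin: centre of its underside.
There are look-alikes about, which are no part of the job. What is shaped like the slide_box but green is not meant.

How it is judged:
On the way, in this order (a step that is already met when the one before it is completed fails the run):
1. all three cartons stand released and upright on the floor of the steel tray, the slide box not yet moved from its place (within 20 mm) (x of long_carton in the frame of tray between -0.062 and 0.062 m and y of long_carton in the frame of tray between -0.09 and 0.09 m and z of long_carton in the frame of tray between -0.005 and 0.009 m and angle between each of long_carton, short_carton, flat_carton's own z axis and vertical below 0.12 rad and contact force between each of long_carton, short_carton, flat_carton and the fingers below 0.05 N and x of short_carton in the frame of tray between -0.062 and 0.062 m and y of short_carton in the frame of tray between -0.09 and 0.09 m and z of short_carton in the frame of tray between -0.005 and 0.009 m and x of flat_carton in the frame of tray between -0.062 and 0.062 m and y of flat_carton in the frame of tray between -0.09 and 0.09 m and z of flat_carton in the frame of tray between -0.005 and 0.009 m and distance of slide_box from where it was at the start of the episode below 0.02 m), for 0.2 s.
2. the slide box lies released on the rubber pad, the cartons still in the tray (x of slide_box in the frame of pad between -0.015 and 0.015 m and y of slide_box in the frame of pad between -0.015 and 0.015 m and z of slide_box in the frame of pad between 0.001 and 0.008 m and angle between the x axis of slide_box and the y axis of pad, either way round below 0.2 rad and angle between slide_box's own z axis and vertical below 0.1 rad and contact force between each of slide_box, long_carton, short_carton, flat_carton and the fingers below 0.05 N and linear speed of slide_box below 0.02 m/s and angular speed of slide_box below 0.2 rad/s and x of long_carton in the frame of tray between -0.062 and 0.062 m and y of long_carton in the frame of tray between -0.09 and 0.09 m and z of long_carton in the frame of tray between -0.005 and 0.009 m and angle between each of long_carton, short_carton, flat_carton's own z axis and vertical below 0.12 rad and x of short_carton in the frame of tray between -0.062 and 0.062 m and y of short_carton in the frame of tray between -0.09 and 0.09 m and z of short_carton in the frame of tray between -0.005 and 0.009 m and x of flat_carton in the frame of tray between -0.062 and 0.062 m and y of flat_carton in the frame of tray between -0.09 and 0.09 m and z of flat_carton in the frame of tray between -0.005 and 0.009 m), for 0.2 s.
At the end, for the whole second after the job is handed in: Slide box flat on the pad, centred to 15 mm along each pad axis, lengthwise to 0.2 rad; long and short carton on the board and the flat one across them, each upright, within 12 mm of its starting place and 0.2 rad of square to the board; all released and at rest (x of slide_box in the frame of pad between -0.015 and 0.015 m and y of slide_box in the frame of pad between -0.015 and 0.015 m and z of slide_box in the frame of pad between 0.001 and 0.008 m and angle between the x axis of slide_box and the y axis of pad, either way round below 0.2 rad and angle between each of slide_box, long_carton, short_carton, flat_carton's own z axis and vertical below 0.1 rad and contact force between each of slide_box, long_carton, short_carton, flat_carton and the fingers below 0.05 N and linear speed of each of slide_box, long_carton, short_carton, flat_carton below 0.02 m/s and angular speed of each of slide_box, long_carton, short_carton, flat_carton below 0.2 rad/s and distance of each of long_carton, short_carton, flat_carton from where it was at the start of the episode below 0.012 m and angle between the x axis of each of long_carton, short_carton and the y axis of board, either way round below 0.2 rad and angle between the x axis of flat_carton and the x axis of board, either way round below 0.2 rad); the robot touches nothing.
It fails at once if the jar or the dish is shifted by more than 20 mm or tipped (distance of any of jar, dish from where it was at the start of the episode above 0.02 m or angle between any of jar, dish's own z axis and vertical above 0.3 rad).
It also fails if it takes over 144 s, if anything falls off the work surface, if the arm or the gripper's body presses on something with over 40 N, if the wrist force passes 120 N, or if a joint passes its speed limit or range.

## Working session

There is one attempt and no reset: what is moved stays moved. The work goes in short steps, Python scripts to look and compute and a tool call to move; the robot and the scene stay as the last step left them, time stands still between calls to the robot, and variables do not carry over. Pictures are saved under pics/ and viewed, about 12 in all and at most 16, crops included, and the job is handed in when it is done.

Besides the shell and the picture viewer there is one more tool, called after "Request:" by a JSON object that holds its "name" and its "arguments", one argument or row to a line. carry_out: Moves the arm, as the interface text tells. Its arguments: {"type":"object","properties":{"translation":{"type":"array","items":{"type":"array","items":{"type":"number"}}},"turn":{"type":"array","items":{"type":"array","items":{"type":"number"}}},"gripper":{"type":"array","items":{"type":"number"}},"squeeze":{"type":"number"}},"required":["translation","turn","gripper"]}

```bash
mkdir -p pics; cat > h.py <<'E'
import numpy as np, cv2
from cell import robot, read_camera, nets
def K(p): return np.array([[p['fx'],0,p['cx']],[0,p['fy'],p['cy']],[0,0,1.]])
def ray(p,uv):
    n=cv2.undistortPoints(np.array([[uv]],float),K(p),np.array(p['distortion'],float))[0,0]
    T=np.array(p['world_from_camera']); return T[:3,3],T[:3,:3]@np.array([n[0],n[1],1])
def at(p,uv,z):
    o,d=ray(p,uv); return o+d*(z-o[2])/d[2]
def proj(p,X):
    T=np.linalg.inv(np.array(p['world_from_camera']))
    r,_=cv2.Rodrigues(T[:3,:3]); return cv2.projectPoints(np.array(X,float).reshape(-1,3),r,T[:3,3],K(p),np.array(p['distortion'],float))[0][:,0]
def save(p,n,crop=None,s=1):
    im=p['img'][:,:,::-1]
    if crop: im=im[crop[1]:crop[3],crop[0]:crop[2]]
    cv2.imwrite('pics/'+n,cv2.resize(im,None,fx=s,fy=s,interpolation=cv2.INTER_CUBIC))
E
python3 - <<'E'
from h import *
print(robot.observe())
for c in ['top','side']:
    p=read_camera(c); save(p,c+'0.png',s=1.25)
    print(c,np.round(p['world_from_camera'],3).tolist(),p['fx'])
    for n in 'board tray pad long_carton short_carton flat_carton slide_box jar dish'.split():
        for r in nets.regions_of(p,n)[:3]:
            m=r['region'].astype(np.uint8); 
            rect=cv2.minAreaRect(cv2.findNonZero(m)) if m.any() else None
            print(n,round(r['score'],2),np.round(r['pixel']),m.sum(),[np.round(v,1) for v in rect] if rect else '')
        print('  tip',[(round(t['score'],2),np.round(t['pixel'],1)) for t in nets.tip_of(p,n)[:2]])
E
```

```text
{'time': 0.0, 'qpos': array([-1.25096937e+00,  3.42724481e-01,  1.52500380e+00, -9.38682016e-06,
        1.27538380e+00, -1.45997766e-01]), 'qvel': array([ 0.00048722, -0.00027362,  0.00037555,  0.00026509,  0.00225527,
       -0.00184195]), 'joint_efforts': array([-4.11077126e-03, -4.31256652e+01, -2.44223177e+01,  7.13164313e-02,
        5.61437826e-02, -1.08575796e-04]), 'tool_pos': array([ 0.23570106, -0.46867175,  0.22604866]), 'tool_rot': array([-3.14138049e+00,  1.50456866e-03, -1.10496870e+00]), 'contact_force': array([ 0.05430749, -0.58322138, -0.47025006]), 'torque': array([-0.00826856,  0.0219319 , -0.00704384]), 'opening': 0.09190823923567296}
top [[0.015, -0.985, 0.174, 0.319], [-1.0, -0.016, -0.004, 0.059], [0.006, -0.174, -0.985, 1.2], [0.0, 0.0, 0.0, 1.0]] 497.11497698345767
board 0.95 [242. 212.] 1955 [array([230.5, 210.5]), array([65., 53.]), np.float64(90.0)]
  tip [(0.74, array([229.1, 209.7]))]
tray 0.8 [337. 201.] 6341 [array([336.5, 203. ]), array([71.1, 92.1]), np.float64(85.2)]
tray 0.47 [224. 220.] 506 [array([224.5, 219. ]), array([28., 17.]), np.float64(90
[... 2214 characters left out ...]
([33.2, 21.2]), np.float64(18.4)]
  tip [(0.98, array([299.3, 251.6]))]
slide_box 0.86 [266. 308.] 839 [array([267.3, 309.2]), array([20.7, 42.2]), np.float64(80.3)]
slide_box 0.7 [276. 255.] 411 [array([275.7, 252.4]), array([17.2, 32.9]), np.float64(41.2)]
slide_box 0.67 [354. 268.] 706 [array([358.1, 265.9]), array([39. , 18.7]), np.float64(9.8)]
  tip [(0.86, array([277.1, 253.8])), (0.81, array([269. , 313.9]))]
jar 0.75 [307. 152.] 351 [array([303.5, 152. ]), array([24., 15.]), np.float64(90.0)]
  tip [(0.73, array([257.6, 206.4])), (0.53, array([302.9, 163.8]))]
dish 0.96 [258. 201.] 391 [array([255.5, 198.5]), array([17., 27.]), np.float64(90.0)]
  tip [(0.98, array([254.8, 209.4]))]
```

```bash
python3 - <<'E'
import cv2
t=cv2.imread('pics/top0.png');t=cv2.resize(t,(640,400))
cv2.imwrite('pics/a.png',cv2.resize(t[100:310,130:500],None,fx=2.15,fy=2.15,interpolation=cv2.INTER_CUBIC))
t=cv2.imread('pics/side0.png');t=cv2.resize(t,(640,400))
cv2.imwrite('pics/b.png',cv2.resize(t[130:340,210:420],None,fx=2.8,fy=2.8,interpolation=cv2.INTER_CUBIC))
E
```

```text
(no output)
```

View pics/a.png

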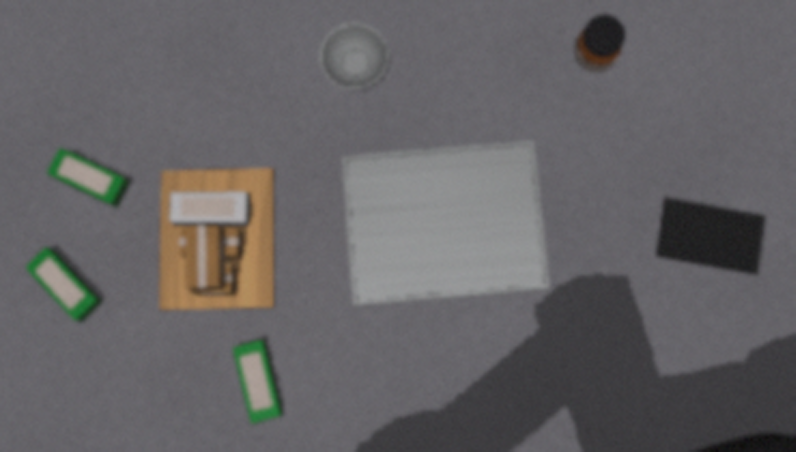

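View pics/b.png

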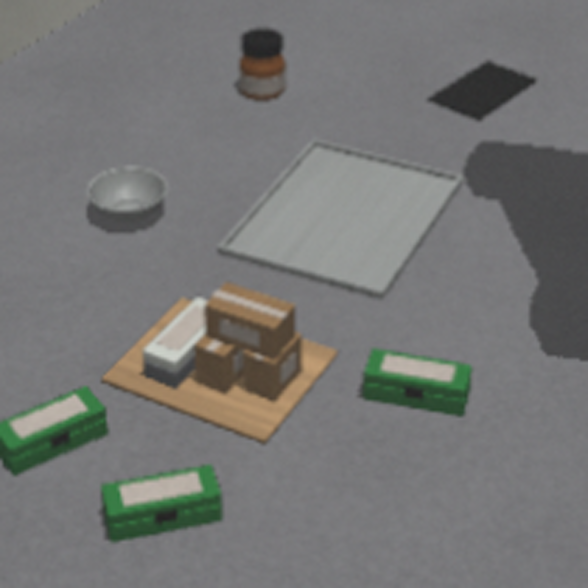

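Top crop: board at crop x 160–275, y 168–310, white slide box at its rear edge, with the stack in front. Tray is in the middle, pad at right, and three green look-alikes left and below. Side crop: front carton (right) and rear carton under the flat one. Now metric fits.

```bash
python3 - <<'E'
from h import *
p=read_camera('top'); s=read_camera('side')
hsv=cv2.cvtColor(p['img'],cv2.COLOR_RGB2HSV)
def fit(m,z,name):
    c=max(cv2.findContours(m.astype(np.uint8),0,1)[0],key=cv2.contourArea)[:,0].astype(float)
    W=np.array([at(p,u,z)[:2] for u in c])
    r=cv2.minAreaRect((W*1000).astype(np.float32)); b=cv2.boxPoints(r)
    e=b[1]-b[0];f=b[2]-b[1]
    if np.linalg.norm(f)>np.linalg.norm(e): e=f
    print(name,np.round(r[0],1),np.round(r[1],1),'long axis yaw deg',round(np.degrees(np.arctan2(e[1],e[0])),1)); return r
for n,z in [('board',.006),('tray',.008),('pad',.004)]:
    fit(nets.regions_of(p,n)[0]['region'],z,n)
roi=np.zeros((400,640),bool); roi[165:255,195:265]=1
wood=(hsv[...,1]>60)&roi; fit(wood,.006,'boardcol')
m=p['img'].sum(2)
print('px',p['img'][197,226],p['img'][210,260],p['img'][190,215],p['img'][170,300], p['img'][200,340],p['img'][210,460])
roi2=np.zeros((400,640),bool); roi2[185:206,205:250]=1
fit((hsv[...,1]<60)&(hsv[...,2]>130)&roi2,.036,'slide')
fit(hsv[...,2]<50,.004,'dark')
dk=np.zeros((400,640),bool); dk[185:235,425:495]=1
fit((m<150)&dk,.004,'pad')
E
```

```text
Traceback (most recent call last):
IndexError: list index out of range
```

```bash
cat >> h.py <<'E'
def fit(p,m,z,name):
    c=max(cv2.findContours(m.astype(np.uint8),0,1)[0],key=cv2.contourArea)[:,0].astype(float)
    W=np.array([at(p,u,z)[:2] for u in c])
    r=cv2.minAreaRect((W*1000).astype(np.float32)); b=cv2.boxPoints(r)
    e=b[1]-b[0];f=b[2]-b[1]
    if np.linalg.norm(f)>np.linalg.norm(e): e=f
    print(name,np.round(r[0],1),np.round(r[1],1),'long axis yaw deg',round(np.degrees(np.arctan2(e[1],e[0])),1)); return r
def reg(p,n,k=0):
    for i in range(4):
        r=nets.regions_of(p,n)
        if len(r)>k: return r[k]['region']
def box(m,a): 
    o=np.zeros_like(m); o[a[1]:a[3],a[0]:a[2]]=m[a[1]:a[3],a[0]:a[2]]; return o
def boxpts(x,y,z,yaw,l,w,h):
    R=np.array([[np.cos(yaw),-np.sin(yaw)],[np.sin(yaw),np.cos(yaw)]])
    q=np.array([[l,w],[-l,w],[-l,-w],[l,-w]])/2@R.T+[x,y]
    return np.array([[*a,z+k] for k in (0,h) for a in q])
def draw(im,p,P,col,s,off):
    u=(proj(p,P)-off+0.5)*s
    for i in range(4):
        for a,b in ((i,(i+1)%4),(4+i,4+(i+1)%4),(i,4+i)):
            cv2.line(im,tuple(np.int32(u[a]*16)),tuple(np.int32(u[b]*16)),col,1,cv2.LINE_AA,4)
E
python3 - <<'E'
from h import *
p=read_camera('top')
hsv=cv2.cvtColor(p['img'],cv2.COLOR_RGB2HSV)
for n,z in [('board',.006),('tray',.008),('pad',.004)]:
    r=reg(p,n)
    if r is not None: fit(p,r,z,n)
fit(p,box(hsv[...,1]>60,(195,165,265,255)),.006,'boardcol')
print('px',p['img'][197,226],p['img'][210,252],p['img'][170,300], p['img'][200,340],p['img'][210,460])
fit(p,box((hsv[...,1]<60)&(hsv[...,2]>130),(205,185,250,206)),.036,'slide')
fit(p,box(p['img'].sum(2)<170,(425,185,495,235)),.004,'padcol')
fit(p,box(p['img'].sum(2)>370,(270,150,400,255)),.006,'traycol')
E
```

```text
board [490.6 284.7] [160.4 129. ] long axis yaw deg 2.3
tray [514.1  26.9] [174.9 222.4] long axis yaw deg -84.7
pad [ 502.7 -278.3] [122.3  72.6] long axis yaw deg 80.9
boardcol [490.4 285.7] [161.3 131. ] long axis yaw deg 2.2
px [168 154 148] [151 117  78] [105 103 107] [143 145 144] [27 29 27]
slide [520.5 291.3] [34.  84.5] long axis yaw deg -89.1
padcol [ 502.  -277.5] [117.3  67.6] long axis yaw deg 80.6
traycol [513.  28.] [169.1 220.5] long axis yaw deg -84.2
```

```bash
python3 - <<'E'
from h import *
bx,by,yaw=.4905,.2853,np.radians(1.8)
def W(x,y): return bx+x*np.cos(yaw)-y*np.sin(yaw),by+x*np.sin(yaw)+y*np.cos(yaw)
outs=[]
for c,(x0,y0,x1,y1) in (('top',(193,165,268,255)),('side',(240,225,335,292))):
  p=read_camera(c); s=5 if c=='top' else 4
  for hyp in (0,1,2):
    im=cv2.resize(p['img'][y0:y1,x0:x1,::-1],None,fx=s,fy=s,interpolation=cv2.INTER_CUBIC)
    o=np.array([x0,y0])
    if hyp:
      draw(im,p,boxpts(bx,by,0,yaw,.16,.13,.006),(255,0,0),s,o)
      F,R=(.064,.046) if hyp==1 else (.046,.064)
      draw(im,p,boxpts(*W(-.05,0),.006,yaw+np.pi/2,F,.03,.042),(0,0,255),s,o)
      draw(im,p,boxpts(*W(-.01,0),.006,yaw+np.pi/2,R,.03,.042),(0,255,0),s,o)
      draw(im,p,boxpts(*W(-.03,0),.048,yaw,.066,.036,.034),(0,255,255),s,o)
      draw(im,p,boxpts(.5205,.2905,.006,yaw+np.pi/2,.086,.034,.03),(255,255,0),s,o)
    outs.append(im)
h=450
a=np.hstack(outs[:3]);b=np.hstack(outs[3:])
cv2.imwrite('pics/ov.png',cv2.resize(np.vstack([cv2.resize(a,(1140,456)),b]),(800,508),interpolation=cv2.INTER_AREA))
E
```

```text
(no output)
```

View pics/ov.png

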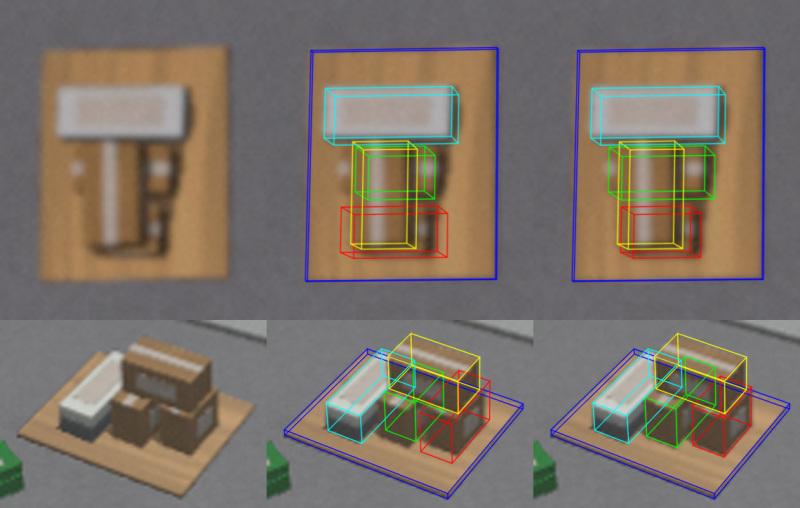

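Rear carton is the long one (third overlay column fits). Board is at about (490.5, 285.3) mm, yaw 1.8°. I'll keep the jaws along board y (tool yaw −1.539) for all cartons and move above the stack.

Request:
{"name": "carry_out", "arguments": {
  "translation": [
    [0, 0, 0],
    [0, 0, 0],
    [0, 0, 0],
    [0, -0.045, 0],
    [0, -0.045, 0],
    [0, -0.045, 0],
    [0, -0.045, 0],
    [-0.05, -0.01, 0],
    [-0.05, -0.01, 0],
    [-0.05, -0.01, 0]
  ],
  "turn": [
    [0, 0, 0.1447],
    [0, 0, 0.1447],
    [0, 0, 0.1447],
    [0, 0, 0],
    [0, 0, 0],
    [0, 0, 0],
    [0, 0, 0],
    [0, 0, 0],
    [0, 0, 0],
    [0, 0, 0]
  ],
  "gripper": [-1, -1, -1, -1, -1, -1, -1, -1, -1, -1],
  "squeeze": 25
}}

```text
time: 3.35
tool_pos: [0.4408, -0.3136, 0.2258]
tool_rot: [3.141, 0.001, -1.539]
contact_force: [0.9, 0.5, -0.5]
opening: 0.092
```

Request:
{"name": "carry_out", "arguments": {
  "translation": [
    [-0.05, 0, 0.005],
    [-0.05, 0, 0.005],
    [-0.05, 0, 0.005],
    [-0.05, 0, 0.005],
    [-0.05, 0, 0.005],
    [-0.05, 0, 0.005],
    [-0.05, 0, 0.005],
    [-0.05, 0, 0.005],
    [-0.05, 0, 0.005],
    [-0.05, 0, 0.005]
  ],
  "turn": [
    [0, 0, 0],
    [0, 0, 0],
    [0, 0, 0],
    [0, 0, 0],
    [0, 0, 0],
    [0, 0, 0],
    [0, 0, 0],
    [0, 0, 0],
    [0, 0, 0],
    [0, 0, 0]
  ],
  "gripper": [-1, -1, -1, -1, -1, -1, -1, -1, -1, -1]
}}

```text
time: 4.35
tool_pos: [0.4244, 0.1839, 0.177]
tool_rot: [-3.141, 0.0, -1.539]
contact_force: [2.2, -0.3, -0.6]
opening: 0.0918
```

Request:
{"name": "carry_out", "arguments": {
  "translation": [
    [-0.05, 0, 0],
    [-0.04, 0, 0],
    [0, 0, 0],
    [0, 0, 0]
  ],
  "turn": [
    [0, 0, 0],
    [0, 0, 0],
    [0, 0, 0],
    [0, 0, 0]
  ],
  "gripper": [-1, -1, -1, -1]
}}

```text
time: 4.75
tool_pos: [0.4214, 0.2723, 0.1767]
tool_rot: [3.141, -0.001, -1.537]
contact_force: [-0.1, -0.9, 0.1]
opening: 0.0921
```

```bash
cat > go.py <<'E'
import sys
from h import *
o=robot.observe(); p=np.array(o['tool_pos']); th=o['tool_rot'][2]
print('t',round(o['time'],2),'pos',np.round(p,4),'rot',np.round(o['tool_rot'],4),'open',round(o['opening'],4),'F',np.round(o['contact_force'],1))
a=[float(v) for v in sys.argv[1:]]
for i in range(0,len(a),3):
    d=np.array(a[i:i+3])-p; p=p+d
    print('to',a[i:i+3],'tool shift',np.round([np.cos(th)*d[0]+np.sin(th)*d[1],np.sin(th)*d[0]-np.cos(th)*d[1],-d[2]],4))
E
python3 go.py .4605 .2844 .15 .4605 .2844 .055
```

```text
t 4.75 pos [0.4214 0.2723 0.1767] rot [ 3.1411e+00 -7.0000e-04 -1.5367e+00] open 0.0921 F [-0.1 -0.9  0.1]
to [0.4605, 0.2844, 0.15] tool shift [-0.0107 -0.0395  0.0267]
to [0.4605, 0.2844, 0.055] tool shift [ 0.    -0.     0.095]
```

Request:
{"name": "carry_out", "arguments": {
  "translation": [
    [-0.0107, -0.0395, 0.0267],
    [0, 0, 0.03],
    [0, 0, 0.03],
    [0, 0, 0.02],
    [0, 0, 0.015],
    [0, 0, 0],
    [0, 0, 0],
    [0, 0, 0],
    [0, 0, 0],
    [0, 0, 0]
  ],
  "turn": [
    [0, 0, 0],
    [0, 0, 0],
    [0, 0, 0],
    [0, 0, 0],
    [0, 0, 0],
    [0, 0, 0],
    [0, 0, 0],
    [0, 0, 0],
    [0, 0, 0],
    [0, 0, 0]
  ],
  "gripper": [-1, -1, -1, -1, -1, -1, -0.1, 0.1, 0.4, 0.6]
}}

```text
time: 5.75
tool_pos: [0.4614, 0.2838, 0.056]
tool_rot: [-3.14, 0.0, -1.539]
contact_force: [-0.3, -0.5, 0.3]
opening: 0.0644
```

Request:
{"name": "carry_out", "arguments": {
  "translation": [
    [0, 0, 0],
    [0, 0, 0],
    [0, 0, 0]
  ],
  "turn": [
    [0, 0, 0],
    [0, 0, 0],
    [0, 0, 0]
  ],
  "gripper": [1, 1, 1]
}}

```text
time: 6.05
tool_pos: [0.461, 0.2838, 0.0553]
tool_rot: [-3.141, -0.0, -1.539]
contact_force: [0.6, -0.3, 1.2]
opening: 0.0402
```

```bash
python3 go.py .4605 .2844 .14 .508 .0822 .10 .508 .0822 .0115
```

```text
t 6.05 pos [0.461  0.2838 0.0553] rot [-3.1414 -0.     -1.539 ] open 0.0402 F [ 0.6 -0.3  1.2]
to [0.4605, 0.2844, 0.14] tool shift [-0.0006  0.0005 -0.0847]
to [0.508, 0.0822, 0.1] tool shift [ 0.2036 -0.041   0.04  ]
to [0.508, 0.0822, 0.0115] tool shift [ 0.     -0.      0.0885]
```

Request:
{"name": "carry_out", "arguments": {
  "translation": [
    [0, 0, 0],
    [0, 0, 0],
    [0, 0, 0],
    [0, 0, -0.01],
    [0, 0, -0.02],
    [0, 0, -0.02],
    [0, 0, -0.02],
    [0, 0, -0.015],
    [0, 0, 0]
  ],
  "turn": [
    [0, 0, 0],
    [0, 0, 0],
    [0, 0, 0],
    [0, 0, 0],
    [0, 0, 0],
    [0, 0, 0],
    [0, 0, 0],
    [0, 0, 0],
    [0, 0, 0]
  ],
  "gripper": [1, 1, 1, 1, 1, 1, 1, 1, 1]
}}

```text
time: 6.95
tool_pos: [0.4622, 0.2842, 0.1428]
tool_rot: [-3.137, 0.002, -1.539]
contact_force: [0.6, 0.2, -1.1]
opening: 0.0355
```

```bash
python3 - <<'E'
from h import *
p=read_camera('side'); save(p,'c.png',(220,170,350,300),4); print(robot.observe()['opening'])
E
```

```text
0.03579961143435341
```

View pics/c.png

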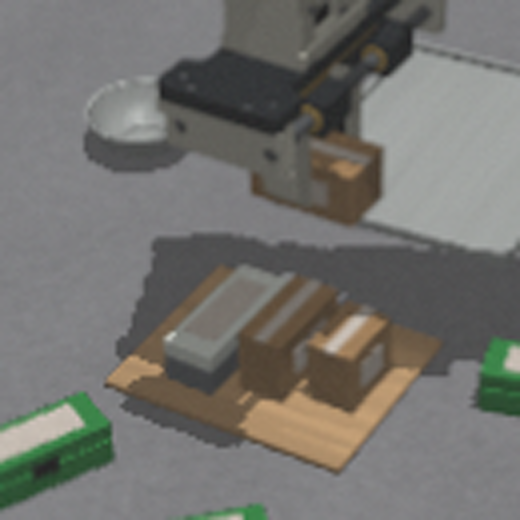

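Flat carton is held level (crop 320,180), and the lower two stand undisturbed. On to the tray.

Request:
{"name": "carry_out", "arguments": {
  "translation": [
    [0.015, -0.003, 0],
    [0.029, -0.006, 0],
    [0.032, -0.007, 0],
    [0.032, -0.007, 0.01],
    [0.032, -0.007, 0.01],
    [0.029, -0.006, 0.01],
    [0.02, -0.003, 0.01],
    [0.014, -0.001, 0.005],
    [0, 0, 0.02],
    [0, 0, 0.02]
  ],
  "turn": [
    [0, 0, 0],
    [0, 0, 0],
    [0, 0, 0],
    [0, 0, 0],
    [0, 0, 0],
    [0, 0, 0],
    [0, 0, 0],
    [0, 0, 0],
    [0, 0, 0],
    [0, 0, 0]
  ],
  "gripper": [1, 1, 1, 1, 1, 1, 1, 1, 1, 1]
}}

```text
time: 8.0
tool_pos: [0.5073, 0.0811, 0.0545]
tool_rot: [3.142, -0.0, -1.54]
contact_force: [-0.4, -0.0, -0.2]
opening: 0.0354
```

```bash
python3 go.py .508 .0822 .02 .508 .0822 .0115
```

```text
t 8.0 pos [0.5073 0.0811 0.0545] rot [ 3.1416e+00 -1.0000e-04 -1.5402e+00] open 0.0354 F [-0.4 -0.  -0.2]
to [0.508, 0.0822, 0.02] tool shift [-0.0011 -0.0008  0.0345]
to [0.508, 0.0822, 0.0115] tool shift [ 0.     -0.      0.0085]
```

Request:
{"name": "carry_out", "arguments": {
  "translation": [
    [0, 0, 0.015],
    [0, 0, 0.015],
    [0, 0, 0.008],
    [0, 0, 0.005],
    [0, 0, 0],
    [0, 0, 0]
  ],
  "turn": [
    [0, 0, 0],
    [0, 0, 0],
    [0, 0, 0],
    [0, 0, 0],
    [0, 0, 0],
    [0, 0, 0]
  ],
  "gripper": [1, 1, 1, 1, 1, 1]
}}

```text
time: 8.6
tool_pos: [0.5077, 0.0821, 0.0127]
tool_rot: [-3.141, -0.0, -1.539]
contact_force: [-0.5, 0.4, -1.3]
opening: 0.0358
```

Request:
{"name": "carry_out", "arguments": {
  "translation": [
    [0, 0, 0],
    [0, 0, 0],
    [0, 0, 0],
    [0, 0, 0],
    [0, 0, -0.02],
    [0, 0, -0.03],
    [0, 0, -0.03],
    [0, 0, 0],
    [0, 0, 0]
  ],
  "turn": [
    [0, 0, 0],
    [0, 0, 0],
    [0, 0, 0],
    [0, 0, 0],
    [0, 0, 0],
    [0, 0, 0],
    [0, 0, 0],
    [0, 0, 0],
    [0, 0, 0]
  ],
  "gripper": [0, -0.3, -0.3, -0.3, -0.3, -0.3, -0.5, -1, -1]
}}

```text
time: 9.5
tool_pos: [0.5076, 0.0821, 0.0927]
tool_rot: [-3.14, -0.0, -1.539]
contact_force: [0.6, 0.4, 0.3]
opening: 0.079
```

```bash
python3 go.py .4805 .2850 .10 .4805 .2850 .0085
```

```text
t 9.5 pos [0.5076 0.0821 0.0927] rot [-3.1402e+00 -1.0000e-04 -1.5390e+00] open 0.079 F [0.6 0.4 0.3]
to [0.4805, 0.285, 0.1] tool shift [-0.2036  0.0206 -0.0073]
to [0.4805, 0.285, 0.0085] tool shift [ 0.     -0.      0.0915]
```

```bash
cat > look.py <<'E'
from h import *
import sys
# overlay model boxes on top+side crops
def overlay(name,boxes,crops,s=5):
    out=[]
    for c,(x0,y0,x1,y1) in crops:
        p=read_camera(c); o=np.array([x0,y0])
        im=cv2.resize(p['img'][y0:y1,x0:x1,::-1],None,fx=s,fy=s,interpolation=cv2.INTER_CUBIC)
        im2=im.copy()
        for b,col in boxes: draw(im2,p,boxpts(*b),col,s,o)
        out.append(np.hstack([im,im2]))
    w=max(i.shape[1] for i in out)
    a=np.vstack([cv2.copyMakeBorder(i,0,0,0,w-i.shape[1],0) for i in out])
    f=min(1,800/a.shape[1],600/a.shape[0]); cv2.imwrite('pics/'+name,cv2.resize(a,None,fx=f,fy=f,interpolation=cv2.INTER_AREA))
bx,by,yaw=.4905,.2853,np.radians(1.8)
def W(x,y): return bx+x*np.cos(yaw)-y*np.sin(yaw),by+x*np.sin(yaw)+y*np.cos(yaw)
BOARD=((bx,by,0,yaw,.16,.13,.006),(255,0,0))
SHORT=((*W(-.05,0),.006,yaw+np.pi/2,.046,.03,.042),(0,0,255))
LONG=((*W(-.01,0),.006,yaw+np.pi/2,.064,.03,.042),(0,255,0))
FLAT=((*W(-.03,0),.048,yaw,.066,.036,.034),(0,255,255))
E
python3 - <<'E'
from look import *
overlay('d.png',[BOARD,SHORT,LONG],[('top',(193,165,268,255)),('side',(240,225,335,292))])
E
```

```text
(no output)
```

View pics/d.png

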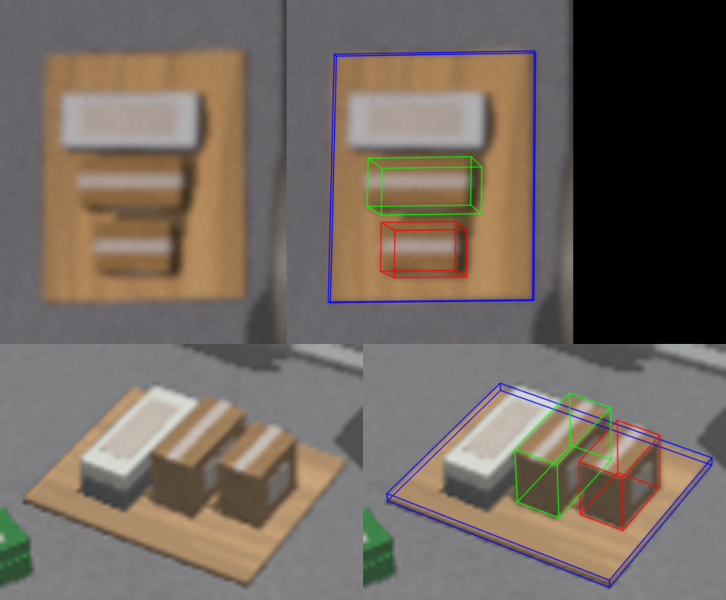

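Models and picture agree to about 1–2 mm. Long carton next.

Request:
{"name": "carry_out", "arguments": {
  "translation": [
    [-0.03, 0.003, -0.007],
    [-0.045, 0.004, 0],
    [-0.045, 0.004, 0],
    [-0.045, 0.004, 0],
    [-0.0386, 0.0056, 0],
    [0, 0, 0],
    [0, 0, 0.03],
    [0, 0, 0.03],
    [0, 0, 0.02],
    [0, 0, 0]
  ],
  "turn": [
    [0, 0, 0],
    [0, 0, 0],
    [0, 0, 0],
    [0, 0, 0],
    [0, 0, 0],
    [0, 0, 0],
    [0, 0, 0],
    [0, 0, 0],
    [0, 0, 0],
    [0, 0, 0]
  ],
  "gripper": [-1, -1, -1, -1, -1, -1, -1, -1, -1, -1],
  "squeeze": 30
}}

```text
time: 10.6
tool_pos: [0.4779, 0.283, 0.0155]
tool_rot: [3.134, -0.003, -1.54]
contact_force: [-0.9, 0.1, -0.1]
opening: 0.0915
```

```bash
python3 go.py .4805 .2850 .0105
```

```text
t 10.6 pos [0.4779 0.283  0.0155] rot [ 3.1341 -0.0032 -1.5396] open 0.0915 F [-0.9  0.1 -0.1]
to [0.4805, 0.285, 0.0105] tool shift [-0.0019 -0.0027  0.005 ]
```

Request:
{"name": "carry_out", "arguments": {
  "translation": [
    [0, 0, 0],
    [0, 0, 0],
    [0, 0, 0]
  ],
  "turn": [
    [0, 0, 0],
    [0, 0, 0],
    [0, 0, 0]
  ],
  "gripper": [-1, -1, -1]
}}

```text
time: 10.9
tool_pos: [0.4812, 0.2851, 0.0204]
tool_rot: [-3.14, 0.001, -1.539]
contact_force: [-0.7, -0.7, -0.5]
opening: 0.0916
```

```bash
python3 go.py .4805 .2850 .0105
```

```text
t 10.9 pos [0.4812 0.2851 0.0204] rot [-3.1395e+00  6.0000e-04 -1.5392e+00] open 0.0916 F [-0.7 -0.7 -0.5]
to [0.4805, 0.285, 0.0105] tool shift [0.     0.0007 0.0099]
```

Request:
{"name": "carry_out", "arguments": {
  "translation": [
    [0, 0, 0.005],
    [0, 0, 0.005],
    [0, 0, 0],
    [0, 0, 0],
    [0, 0, 0],
    [0, 0, 0],
    [0, 0, 0],
    [0, 0, 0],
    [0, 0, 0],
    [0, 0, 0]
  ],
  "turn": [
    [0, 0, 0],
    [0, 0, 0],
    [0, 0, 0],
    [0, 0, 0],
    [0, 0, 0],
    [0, 0, 0],
    [0, 0, 0],
    [0, 0, 0],
    [0, 0, 0],
    [0, 0, 0]
  ],
  "gripper": [-1, -1, -0.7, -0.5, 0.2, 1, 1, 1, 1, 1]
}}

```text
time: 11.9
tool_pos: [0.4804, 0.285, 0.0093]
tool_rot: [-3.141, 0.0, -1.539]
contact_force: [0.4, 0.6, -0.1]
opening: 0.0643
```

Request:
{"name": "carry_out", "arguments": {
  "translation": [
    [0, 0, -0.005],
    [0, 0, -0.01],
    [0, 0, -0.015],
    [0, 0, -0.02],
    [0, 0, -0.02],
    [0, 0, -0.015],
    [0, 0, -0.005],
    [0, 0, 0]
  ],
  "turn": [
    [0, 0, 0],
    [0, 0, 0],
    [0, 0, 0],
    [0, 0, 0],
    [0, 0, 0],
    [0, 0, 0],
    [0, 0, 0],
    [0, 0, 0]
  ],
  "gripper": [1, 1, 1, 1, 1, 1, 1, 1]
}}

```text
time: 12.7
tool_pos: [0.4807, 0.2851, 0.1002]
tool_rot: [-3.14, 0.001, -1.539]
contact_force: [0.4, 0.4, -0.7]
opening: 0.0638
```

```bash
python3 go.py .4775 -.0161 .10 .4775 -.0161 .0085; python3 -c "
from look import *
overlay('e.png',[],[('side',(220,170,350,300))],4)"
```

```text
t 12.7 pos [0.4807 0.2851 0.1002] rot [-3.1398e+00  5.0000e-04 -1.5391e+00] open 0.0638 F [ 0.4  0.4 -0.7]
to [0.4775, -0.0161, 0.1] tool shift [3.009e-01 1.280e-02 2.000e-04]
to [0.4775, -0.0161, 0.0085] tool shift [-0.     -0.      0.0915]
```

View pics/e.png

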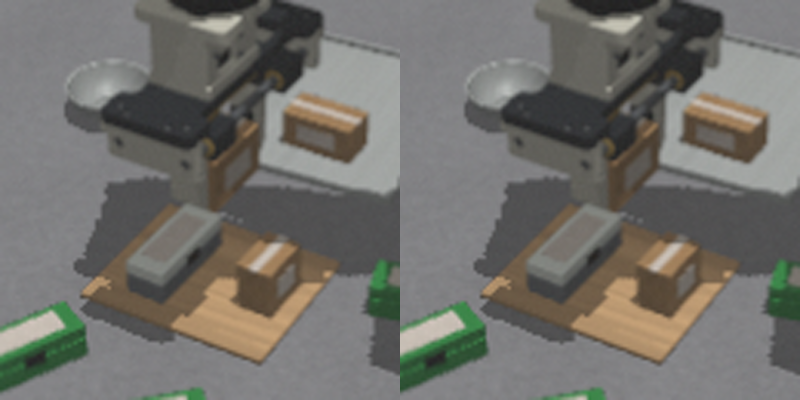

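Long carton is held upright and the flat one stands in the tray. Carry on.

Request:
{"name": "carry_out", "arguments": {
  "translation": [
    [0.012, 0.001, 0],
    [0.025, 0.001, 0],
    [0.035, 0.0015, 0],
    [0.04, 0.0015, 0],
    [0.04, 0.0015, 0],
    [0.04, 0.0015, 0],
    [0.04, 0.0015, 0],
    [0.035, 0.0015, 0],
    [0.024, 0.001, 0],
    [0.01, 0.0008, 0]
  ],
  "turn": [
    [0, 0, 0],
    [0, 0, 0],
    [0, 0, 0],
    [0, 0, 0],
    [0, 0, 0],
    [0, 0, 0],
    [0, 0, 0],
    [0, 0, 0],
    [0, 0, 0],
    [0, 0, 0]
  ],
  "gripper": [1, 1, 1, 1, 1, 1, 1, 1, 1, 1]
}}

```text
time: 13.75
tool_pos: [0.4762, -0.0188, 0.0986]
tool_rot: [3.14, -0.0, -1.542]
contact_force: [-0.1, 0.6, -0.9]
opening: 0.0638
```

Request:
{"name": "carry_out", "arguments": {
  "translation": [
    [0, 0, 0.01],
    [0, 0, 0.02],
    [0, 0, 0.02],
    [0, 0, 0.015],
    [0, 0, 0.01],
    [0, 0, 0.005],
    [0, 0, 0],
    [0, 0, 0]
  ],
  "turn": [
    [0, 0, 0],
    [0, 0, 0],
    [0, 0, 0],
    [0, 0, 0],
    [0, 0, 0],
    [0, 0, 0],
    [0, 0, 0],
    [0, 0, 0]
  ],
  "gripper": [1, 1, 1, 1, 1, 1, 1, 1]
}}

```text
time: 14.55
tool_pos: [0.4774, -0.0161, 0.0196]
tool_rot: [-3.141, -0.0, -1.539]
contact_force: [0.4, 0.0, -1.7]
opening: 0.0641
```

```bash
python3 go.py .4775 -.0161 .008
```

```text
t 14.55 pos [ 0.4774 -0.0161  0.0196] rot [-3.1409e+00 -2.0000e-04 -1.5388e+00] open 0.0641 F [ 0.4  0.  -1.7]
to [0.4775, -0.0161, 0.008] tool shift [-0.     -0.0001  0.0116]
```

Request:
{"name": "carry_out", "arguments": {
  "translation": [
    [0, 0, 0.005],
    [0, 0, 0.004],
    [0, 0, 0.0025],
    [0, 0, 0],
    [0, 0, 0],
    [0, 0, 0],
    [0, 0, 0],
    [0, 0, 0],
    [0, 0, 0],
    [0, 0, 0]
  ],
  "turn": [
    [0, 0, 0],
    [0, 0, 0],
    [0, 0, 0],
    [0, 0, 0],
    [0, 0, 0],
    [0, 0, 0],
    [0, 0, 0],
    [0, 0, 0],
    [0, 0, 0],
    [0, 0, 0]
  ],
  "gripper": [1, 1, 1, 1, 1, 0, -0.8, -0.8, -0.8, -0.8]
}}

```text
time: 15.55
tool_pos: [0.4772, -0.0163, 0.0079]
tool_rot: [-3.141, -0.0, -1.539]
contact_force: [0.2, -0.4, 0.2]
opening: 0.0822
```

Request:
{"name": "carry_out", "arguments": {
  "translation": [
    [0, 0, -0.01],
    [0, 0, -0.025],
    [0, 0, -0.03],
    [0, 0, -0.027],
    [0, 0, 0],
    [-0.02, 0.002, 0],
    [-0.04, 0.002, 0],
    [-0.05, 0.005, 0],
    [-0.05, 0.005, 0],
    [-0.05, 0.005, 0]
  ],
  "turn": [
    [0, 0, 0],
    [0, 0, 0],
    [0, 0, 0],
    [0, 0, 0],
    [0, 0, 0],
    [0, 0, 0],
    [0, 0, 0],
    [0, 0, 0],
    [0, 0, 0],
    [0, 0, 0]
  ],
  "gripper": [-0.8, -0.8, -0.8, -0.8, -0.8, -0.8, -0.8, -0.8, -0.8, -0.8]
}}

```text
time: 16.55
tool_pos: [0.4508, 0.1939, 0.0996]
tool_rot: [3.141, -0.0, -1.54]
contact_force: [0.5, -0.5, -0.4]
opening: 0.0826
```

Request:
{"name": "carry_out", "arguments": {
  "translation": [
    [-0.05, 0.005, 0],
    [-0.03, 0.002, 0],
    [-0.01, 0.001, 0],
    [0, 0, 0],
    [0, 0, 0]
  ],
  "turn": [
    [0, 0, 0],
    [0, 0, 0],
    [0, 0, 0],
    [0, 0, 0],
    [0, 0, 0]
  ],
  "gripper": [-0.8, -0.8, -0.8, -0.8, -0.8]
}}

```text
time: 17.05
tool_pos: [0.4406, 0.2806, 0.0995]
tool_rot: [3.141, -0.001, -1.539]
contact_force: [-0.2, 0.0, 0.3]
opening: 0.0826
```

```bash
python3 go.py .4405 .2837 .09 .4405 .2837 .0105
```

```text
t 17.05 pos [0.4406 0.2806 0.0995] rot [ 3.1408e+00 -9.0000e-04 -1.5394e+00] open 0.0826 F [-0.2  0.   0.3]
to [0.4405, 0.2837, 0.09] tool shift [-0.0031  0.      0.0095]
to [0.4405, 0.2837, 0.0105] tool shift [ 0.     -0.      0.0795]
```

Request:
{"name": "carry_out", "arguments": {
  "translation": [
    [-0.0031, 0, 0.01],
    [0, 0, 0.02],
    [0, 0, 0.02],
    [0, 0, 0.02],
    [0, 0, 0.01],
    [0, 0, 0.006],
    [0, 0, 0.003],
    [0, 0, 0],
    [0, 0, 0],
    [0, 0, 0]
  ],
  "turn": [
    [0, 0, 0],
    [0, 0, 0],
    [0, 0, 0],
    [0, 0, 0],
    [0, 0, 0],
    [0, 0, 0],
    [0, 0, 0],
    [0, 0, 0],
    [0, 0, 0],
    [0, 0, 0]
  ],
  "gripper": [-0.8, -0.8, -0.8, -0.8, -0.8, -0.8, -0.8, -0.8, -0.5, -0.2]
}}

```text
time: 18.05
tool_pos: [0.4411, 0.285, 0.0114]
tool_rot: [-3.14, 0.0, -1.539]
contact_force: [0.5, -0.5, 0.2]
opening: 0.0709
```

Request:
{"name": "carry_out", "arguments": {
  "translation": [
    [0, 0, 0],
    [0, 0, 0],
    [0, 0, 0],
    [0, 0, 0],
    [0, 0, 0],
    [0, 0, 0]
  ],
  "turn": [
    [0, 0, 0],
    [0, 0, 0],
    [0, 0, 0],
    [0, 0, 0],
    [0, 0, 0],
    [0, 0, 0]
  ],
  "gripper": [0.3, 1, 1, 1, 1, 1]
}}

```text
time: 18.65
tool_pos: [0.4407, 0.2848, 0.0108]
tool_rot: [-3.141, -0.0, -1.539]
contact_force: [0.1, -0.7, 2.5]
opening: 0.0457
```

```bash
python3 go.py
```

```text
t 18.65 pos [0.4407 0.2848 0.0108] rot [-3.1414 -0.     -1.5391] open 0.0457 F [ 0.1 -0.7  2.5]
```

Request:
{"name": "carry_out", "arguments": {
  "translation": [
    [0, 0, -0.005],
    [0, 0, -0.015],
    [0, 0, -0.025],
    [0, 0, -0.025],
    [0, 0, -0.015],
    [0, 0, -0.005],
    [0.01, -0.003, 0],
    [0.025, -0.008, 0],
    [0.035, -0.011, 0],
    [0.038, -0.0125, 0]
  ],
  "turn": [
    [0, 0, 0],
    [0, 0, 0],
    [0, 0, 0],
    [0, 0, 0],
    [0, 0, 0],
    [0, 0, 0],
    [0, 0, 0],
    [0, 0, 0],
    [0, 0, 0],
    [0, 0, 0]
  ],
  "gripper": [1, 1, 1, 1, 1, 1, 1, 1, 1, 1]
}}

```text
time: 19.65
tool_pos: [0.4779, 0.1765, 0.0995]
tool_rot: [3.139, -0.001, -1.538]
contact_force: [0.2, 0.3, -0.8]
opening: 0.046
```

Request:
{"name": "carry_out", "arguments": {
  "translation": [
    [0.04, -0.0135, 0],
    [0.04, -0.0135, 0],
    [0.04, -0.0135, 0],
    [0.035, -0.0115, 0],
    [0.024, -0.008, 0],
    [0.0104, -0.0026, 0],
    [0, 0, 0.01],
    [0, 0, 0.02],
    [0, 0, 0.02],
    [0, 0, 0.02]
  ],
  "turn": [
    [0, 0, 0],
    [0, 0, 0],
    [0, 0, 0],
    [0, 0, 0],
    [0, 0, 0],
    [0, 0, 0],
    [0, 0, 0],
    [0, 0, 0],
    [0, 0, 0],
    [0, 0, 0]
  ],
  "gripper": [1, 1, 1, 1, 1, 1, 1, 1, 1, 1]
}}

```text
time: 20.65
tool_pos: [0.5458, -0.0077, 0.029]
tool_rot: [3.14, 0.001, -1.538]
contact_force: [-0.5, 0.6, -0.9]
opening: 0.0458
```

Request:
{"name": "carry_out", "arguments": {
  "translation": [
    [0, 0, 0.005],
    [0, 0, 0],
    [0, 0, 0]
  ],
  "turn": [
    [0, 0, 0],
    [0, 0, 0],
    [0, 0, 0]
  ],
  "gripper": [1, 1, 1]
}}

```text
time: 20.95
tool_pos: [0.5473, -0.0088, 0.0262]
tool_rot: [-3.141, -0.0, -1.538]
contact_force: [0.3, -0.4, -0.8]
opening: 0.0458
```

```bash
python3 go.py .5472 -.0094 .009
```

```text
t 20.95 pos [ 0.5473 -0.0088  0.0262] rot [-3.1410e+00 -1.0000e-04 -1.5383e+00] open 0.0458 F [ 0.3 -0.4 -0.8]
to [0.5472, -0.0094, 0.009] tool shift [0.0006 0.0001 0.0172]
```

Request:
{"name": "carry_out", "arguments": {
  "translation": [
    [0, 0, 0.008],
    [0, 0, 0.006],
    [0, 0, 0.003],
    [0, 0, 0],
    [0, 0, 0],
    [0, 0, 0],
    [0, 0, 0],
    [0, 0, 0],
    [0, 0, 0],
    [0, 0, 0]
  ],
  "turn": [
    [0, 0, 0],
    [0, 0, 0],
    [0, 0, 0],
    [0, 0, 0],
    [0, 0, 0],
    [0, 0, 0],
    [0, 0, 0],
    [0, 0, 0],
    [0, 0, 0],
    [0, 0, 0]
  ],
  "gripper": [1, 1, 1, 1, 1, 0, -0.5, -0.5, -0.5, -0.5]
}}

```text
time: 21.95
tool_pos: [0.5472, -0.0094, 0.0089]
tool_rot: [-3.141, -0.0, -1.539]
contact_force: [0.3, 0.5, 0.3]
opening: 0.0682
```

Request:
{"name": "carry_out", "arguments": {
  "translation": [
    [0, 0, -0.01],
    [0, 0, -0.025],
    [0, 0, -0.03],
    [0, 0, -0.03],
    [0, 0, -0.02],
    [-0.03, 0.0, 0],
    [-0.05, 0.01, 0],
    [-0.05, 0.01, 0],
    [-0.05, 0.01, 0],
    [-0.04, 0.005, 0]
  ],
  "turn": [
    [0, 0, 0],
    [0, 0, 0],
    [0, 0, 0],
    [0, 0, 0],
    [0, 0, 0],
    [0, 0, 0],
    [0, 0, 0],
    [0, 0, 0],
    [0, 0, 0],
    [0, 0, 0]
  ],
  "gripper": [-0.5, -0.5, -0.5, -0.5, -0.5, -0.5, -0.5, -0.5, -0.5, -0.5]
}}

```text
time: 22.95
tool_pos: [0.5047, 0.2089, 0.1247]
tool_rot: [-3.141, 0.0, -1.538]
contact_force: [0.5, -0.1, -1.2]
opening: 0.0687
```

Request:
{"name": "carry_out", "arguments": {
  "translation": [
    [0, 0, 0],
    [0, 0, 0],
    [0, 0, 0],
    [0, 0, 0],
    [0, 0, 0],
    [0, 0, 0],
    [0, 0, 0],
    [0, 0, 0],
    [0, 0, 0],
    [0, 0, 0]
  ],
  "turn": [
    [0, 0, -0.1427],
    [0, 0, -0.1427],
    [0, 0, -0.1427],
    [0, 0, -0.1427],
    [0, 0, -0.1427],
    [0, 0, -0.1427],
    [0, 0, -0.1427],
    [0, 0, -0.1427],
    [0, 0, -0.1427],
    [0, 0, -0.1427]
  ],
  "gripper": [-0.5, -0.5, -0.5, -0.5, -0.5, -0.5, -0.5, -0.5, -0.5, -0.5]
}}

```text
time: 23.95
tool_pos: [0.5059, 0.2065, 0.1245]
tool_rot: [-3.141, -0.001, -0.106]
contact_force: [0.7, 1.1, -0.1]
opening: 0.0688
```

Request:
{"name": "carry_out", "arguments": {
  "translation": [
    [0, 0, 0],
    [0, 0, 0],
    [0, 0, 0]
  ],
  "turn": [
    [0, 0, -0.1427],
    [0, 0, 0],
    [0, 0, 0]
  ],
  "gripper": [-0.5, -0.5, -0.5]
}}

```text
time: 24.25
tool_pos: [0.5059, 0.2065, 0.1242]
tool_rot: [-3.142, -0.001, 0.027]
contact_force: [-0.1, -0.2, 0.1]
opening: 0.0688
```

```bash
python3 go.py .5205 .29 .10 .5205 .29 .0105; python3 - <<'E'
from h import *
for c in ('top','side'):
    p=read_camera(c); 
    cv2.imwrite('pics/f_%s.png'%c,p['img'][:,:,::-1])
a=cv2.imread('pics/f_top.png')[140:270,190:410];b=cv2.imread('pics/f_side.png')[160:300,225:395]
a=cv2.resize(a,None,fx=2.4,fy=2.4);b=cv2.resize(b,None,fx=2.23,fy=2.23)[:312]
b=cv2.resize(b,(250,206))
cv2.imwrite('pics/f.png',np.hstack([cv2.copyMakeBorder(x,0,312-x.shape[0],0,0,0) for x in (a,b)]))
E
```

```text
t 24.25 pos [0.5059 0.2065 0.1242] rot [-3.1415e+00 -6.0000e-04  2.6800e-02] open 0.0688 F [-0.1 -0.2  0.1]
to [0.5205, 0.29, 0.1] tool shift [ 0.0168 -0.0831  0.0242]
to [0.5205, 0.29, 0.0105] tool shift [0.     0.     0.0895]
```

View pics/f.png

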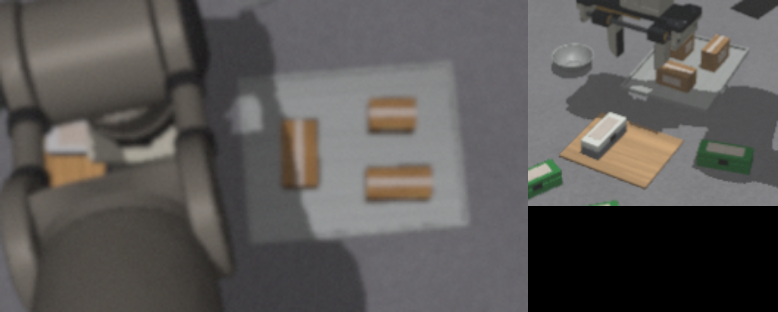

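All three cartons stand upright in the tray and the slide box is untouched. Fetch the slide box.

Request:
{"name": "carry_out", "arguments": {
  "translation": [
    [0.006, -0.03, 0],
    [0.006, -0.03, 0.01],
    [0.0046, -0.0239, 0.015],
    [0, 0, 0.025],
    [0, 0, 0.025],
    [0, 0, 0.02],
    [0, 0, 0.01],
    [0, 0, 0.005],
    [0, 0, 0.003],
    [0, 0, 0]
  ],
  "turn": [
    [0, 0, 0],
    [0, 0, 0],
    [0, 0, 0],
    [0, 0, 0],
    [0, 0, 0],
    [0, 0, 0],
    [0, 0, 0],
    [0, 0, 0],
    [0, 0, 0],
    [0, 0, 0]
  ],
  "gripper": [-0.5, -0.5, -0.5, -0.5, -0.5, -0.5, -0.5, -0.5, -0.5, -0.5]
}}

```text
time: 25.35
tool_pos: [0.5203, 0.2909, 0.0112]
tool_rot: [-3.141, -0.001, 0.03]
contact_force: [-0.3, 0.4, -0.0]
opening: 0.069
```

Request:
{"name": "carry_out", "arguments": {
  "translation": [
    [0, 0, 0],
    [0, 0, 0],
    [0, 0, 0],
    [0, 0, 0],
    [0, 0, 0],
    [0, 0, 0],
    [0, 0, 0],
    [0, 0, 0],
    [0, 0, 0]
  ],
  "turn": [
    [0, 0, 0],
    [0, 0, 0],
    [0, 0, 0],
    [0, 0, 0],
    [0, 0, 0],
    [0, 0, 0],
    [0, 0, 0],
    [0, 0, 0],
    [0, 0, 0]
  ],
  "gripper": [-0.5, -0.3, 0, 0.3, 0.6, 1, 1, 1, 1]
}}

```text
time: 26.25
tool_pos: [0.5199, 0.2909, 0.0108]
tool_rot: [3.141, -0.0, 0.031]
contact_force: [-0.5, -0.1, 1.4]
opening: 0.0338
```

```bash
python3 go.py
```

```text
t 26.25 pos [0.5199 0.2909 0.0108] rot [ 3.1415e+00 -1.0000e-04  3.0700e-02] open 0.0338 F [-0.5 -0.1  1.4]
```

Request:
{"name": "carry_out", "arguments": {
  "translation": [
    [0, 0, -0.005],
    [0, 0, -0.015],
    [0, 0, -0.025],
    [0, 0, -0.03],
    [0, 0, -0.02],
    [0, 0, -0.005],
    [-0.001, 0.015, 0],
    [-0.002, 0.03, 0],
    [-0.002, 0.04, 0],
    [-0.003, 0.045, 0]
  ],
  "turn": [
    [0, 0, 0],
    [0, 0, 0],
    [0, 0, 0],
    [0, 0, 0],
    [0, 0, 0],
    [0, 0, 0],
    [0, 0, 0],
    [0, 0, 0],
    [0, 0, 0],
    [0, 0, 0]
  ],
  "gripper": [1, 1, 1, 1, 1, 1, 1, 1, 1, 1]
}}

```text
time: 27.25
tool_pos: [0.5144, 0.1589, 0.109]
tool_rot: [3.141, 0.003, 0.032]
contact_force: [1.2, -0.8, -1.3]
opening: 0.0337
```

Request:
{"name": "carry_out", "arguments": {
  "translation": [
    [-0.003, 0.045, 0],
    [-0.003, 0.045, 0],
    [-0.003, 0.045, 0],
    [-0.003, 0.045, 0],
    [-0.003, 0.045, 0],
    [-0.003, 0.045, 0],
    [-0.003, 0.045, 0],
    [-0.003, 0.045, 0],
    [-0.003, 0.04, 0],
    [-0.002, 0.025, 0]
  ],
  "turn": [
    [0, 0, 0],
    [0, 0, 0],
    [0, 0, 0],
    [0, 0, 0],
    [0, 0, 0],
    [0, 0, 0],
    [0, 0, 0],
    [0, 0, 0],
    [0, 0, 0],
    [0, 0, 0]
  ],
  "gripper": [1, 1, 1, 1, 1, 1, 1, 1, 1, 1]
}}

```text
time: 28.25
tool_pos: [0.4977, -0.2681, 0.109]
tool_rot: [-3.141, 0.003, 0.028]
contact_force: [0.0, 0.7, -0.3]
opening: 0.0338
```

Request:
{"name": "carry_out", "arguments": {
  "translation": [
    [0, 0.01, 0],
    [0, 0, 0],
    [0, 0, 0],
    [0, 0, 0],
    [0, 0, 0]
  ],
  "turn": [
    [0, 0, 0],
    [0, 0, 0.1],
    [0, 0, 0.09],
    [0, 0, 0],
    [0, 0, 0]
  ],
  "gripper": [1, 1, 1, 1, 1]
}}

```text
time: 28.75
tool_pos: [0.4996, -0.2742, 0.11]
tool_rot: [-3.141, 0.002, -0.156]
contact_force: [0.6, 0.9, -1.1]
opening: 0.0339
```

```bash
python3 go.py .5023 -.278 .10 .5023 -.278 .0095
python3 - <<'E'
from h import *
p=read_camera('side'); save(p,'g.png',(330,100,450,210),4)
E
```

```text
t 28.75 pos [ 0.4996 -0.2742  0.11  ] rot [-3.1408e+00  1.5000e-03 -1.5650e-01] open 0.0339 F [ 0.6  0.9 -1.1]
to [0.5023, -0.278, 0.1] tool shift [0.0033 0.0033 0.01  ]
to [0.5023, -0.278, 0.0095] tool shift [ 0.     -0.      0.0905]
```

View pics/g.png

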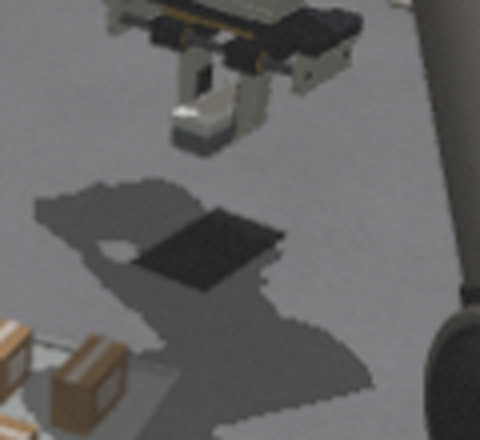

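Box is held level above the pad. Lower and release.

Request:
{"name": "carry_out", "arguments": {
  "translation": [
    [0.0033, 0.0033, 0.01],
    [0, 0, 0.02],
    [0, 0, 0.025],
    [0, 0, 0.02],
    [0, 0, 0.01],
    [0, 0, 0.006],
    [0, 0, 0.004],
    [0, 0, 0],
    [0, 0, 0],
    [0, 0, 0]
  ],
  "turn": [
    [0, 0, 0],
    [0, 0, 0],
    [0, 0, 0],
    [0, 0, 0],
    [0, 0, 0],
    [0, 0, 0],
    [0, 0, 0],
    [0, 0, 0],
    [0, 0, 0],
    [0, 0, 0]
  ],
  "gripper": [1, 1, 1, 1, 1, 1, 1, 1, 1, 1]
}}

```text
time: 29.8
tool_pos: [0.5033, -0.2791, 0.0165]
tool_rot: [3.141, -0.001, -0.159]
contact_force: [0.7, 0.2, 0.0]
opening: 0.0339
```

```bash
python3 go.py .5023 -.278 .0093
```

```text
t 29.8 pos [ 0.5033 -0.2791  0.0165] rot [ 3.1408e+00 -1.3000e-03 -1.5930e-01] open 0.0339 F [0.7 0.2 0. ]
to [0.5023, -0.278, 0.0093] tool shift [-0.0012 -0.0009  0.0072]
```

Request:
{"name": "carry_out", "arguments": {
  "translation": [
    [-0.001, -0.0009, 0.003],
    [0, 0, 0.003],
    [0, 0, 0.001],
    [0, 0, 0],
    [0, 0, 0],
    [0, 0, 0],
    [0, 0, 0],
    [0, 0, 0],
    [0, 0, 0],
    [0, 0, 0]
  ],
  "turn": [
    [0, 0, 0],
    [0, 0, 0],
    [0, 0, 0],
    [0, 0, 0],
    [0, 0, 0],
    [0, 0, 0],
    [0, 0, 0],
    [0, 0, 0],
    [0, 0, 0],
    [0, 0, 0]
  ],
  "gripper": [1, 1, 1, 1, 0.5, 0, -0.5, -0.5, -0.5, -0.5]
}}

```text
time: 30.8
tool_pos: [0.5021, -0.2778, 0.0088]
tool_rot: [3.141, -0.0, -0.159]
contact_force: [-0.4, -0.4, 0.7]
opening: 0.0676
```

Request:
{"name": "carry_out", "arguments": {
  "translation": [
    [0, 0, 0],
    [0, 0, -0.005],
    [0, 0, -0.02],
    [0, 0, -0.03],
    [0, 0, -0.03],
    [0, 0, -0.03],
    [0, 0, 0],
    [0, 0, 0]
  ],
  "turn": [
    [0, 0, 0],
    [0, 0, 0],
    [0, 0, 0],
    [0, 0, 0],
    [0, 0, 0],
    [0, 0, 0],
    [0, 0, 0],
    [0, 0, 0]
  ],
  "gripper": [-0.5, -0.5, -0.5, -0.5, -0.5, -0.5, -0.5, -0.5]
}}

```text
time: 31.6
tool_pos: [0.5022, -0.2778, 0.1245]
tool_rot: [3.141, -0.001, -0.159]
contact_force: [-1.4, -0.5, -0.6]
opening: 0.0688
```

Request:
{"name": "carry_out", "arguments": {
  "translation": [
    [0, 0, 0],
    [0, 0, 0],
    [0, 0, 0],
    [0, 0, 0],
    [0, 0, 0],
    [0, 0, 0],
    [0, 0, 0],
    [0, 0, 0],
    [0, 0, 0],
    [0, 0, 0]
  ],
  "turn": [
    [0, 0, 0.138],
    [0, 0, 0.138],
    [0, 0, 0.138],
    [0, 0, 0.138],
    [0, 0, 0.138],
    [0, 0, 0.138],
    [0, 0, 0.138],
    [0, 0, 0.138],
    [0, 0, 0.138],
    [0, 0, 0.138]
  ],
  "gripper": [-0.5, -0.5, -0.5, -0.5, -0.5, -0.5, -0.5, -0.5, -0.5, -0.5]
}}

```text
time: 32.6
tool_pos: [0.5013, -0.2772, 0.1221]
tool_rot: [3.139, 0.002, -1.545]
contact_force: [-1.3, -0.1, 0.3]
opening: 0.0687
```

```bash
python3 go.py; python3 - <<'E'
from h import *
p=read_camera('top')
hsv=cv2.cvtColor(p['img'],cv2.COLOR_RGB2HSV)
def all_(n):
    for r in nets.regions_of(p,n)[:4]: print(n,round(r['score'],2),np.round(r['pixel']),r['region'].sum())
for n in ('long_carton','short_carton','flat_carton'): all_(n)
m=box(hsv[...,1]>60,(275,150,400,255)).astype(np.uint8)
for c in cv2.findContours(m,0,1)[0]:
    if cv2.contourArea(c)>80:
        mm=cv2.drawContours(np.zeros_like(m),[c],0,1,-1)
        fit(p,mm,.045,'tray thing')
fit(p,box(hsv[...,1]>60,(195,165,265,255)),.006,'boardcol')
E
```

```text
t 32.6 pos [ 0.5013 -0.2772  0.1221] rot [ 3.1391e+00  1.9000e-03 -1.5451e+00] open 0.0687 F [-1.3 -0.1  0.3]
long_carton 0.56 [353. 216.] 367
short_carton 0.59 [352. 189.] 289
flat_carton 0.85 [313. 203.] 463
tray thing [466.9 -15.6] [14.2 61.1] long axis yaw deg -89.1
tray thing [504.8  69.5] [64.4 14.1] long axis yaw deg 1.1
tray thing [504.3  91.5] [64.8 13.8] long axis yaw deg 3.6
tray thing [535.9 -10.4] [14.4 42.7] long axis yaw deg -89.1
boardcol [490.5 285.7] [161.3 131. ] long axis yaw deg 2.2
```

Request:
{"name": "carry_out", "arguments": {
  "translation": [
    [-0.02, 0.001, 0],
    [-0.04, 0.002, 0],
    [-0.045, 0.003, 0],
    [-0.045, 0.003, 0],
    [-0.045, 0.003, 0],
    [-0.04, 0.002, 0],
    [-0.02, 0.001, 0],
    [-0.007, 0, 0],
    [0, 0, 0],
    [0, 0, 0]
  ],
  "turn": [
    [0, 0, 0],
    [0, 0, 0],
    [0, 0, 0],
    [0, 0, 0],
    [0, 0, 0],
    [0, 0, 0],
    [0, 0, 0],
    [0, 0, 0],
    [0, 0, 0],
    [0, 0, 0]
  ],
  "gripper": [-0.8, -0.8, -0.8, -0.8, -0.8, -0.8, -0.8, -0.8, -0.8, -0.8],
  "squeeze": 30
}}

```text
time: 33.8
tool_pos: [0.4791, -0.0172, 0.1236]
tool_rot: [-3.142, -0.0, -1.539]
contact_force: [0.3, -0.5, -0.3]
opening: 0.0828
```

```bash
python3 go.py .4774 -.0162 .0085; python3 - <<'E'
from look import *
pad=((.5023,-.278,0,np.radians(80.8),.12,.07,.004),(255,255,0))
sl=((.5021,-.2778,.004,np.radians(80.8),.086,.034,.03),(0,0,255))
overlay('h.png',[pad,sl],[('top',(415,170,505,240)),('side',(350,130,420,190))])
E
```

```text
t 33.8 pos [ 0.4791 -0.0172  0.1236] rot [-3.1415e+00 -4.0000e-04 -1.5389e+00] open 0.0828 F [ 0.3 -0.5 -0.3]
to [0.4774, -0.0162, 0.0085] tool shift [-0.001   0.0017  0.1151]
```

View pics/h.png

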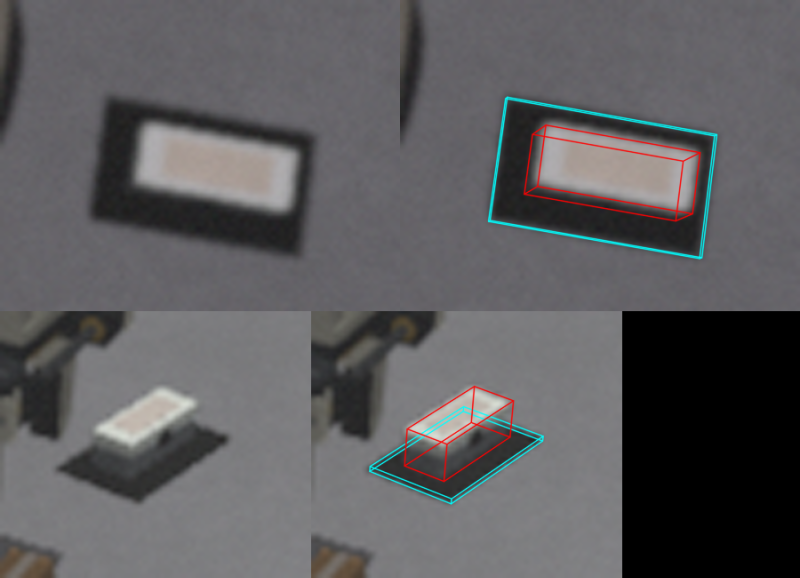

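Slide box lies flat and within ~2–3 mm of the pad's centre. Rebuild: pick up the long carton.

Request:
{"name": "carry_out", "arguments": {
  "translation": [
    [-0.001, 0.0017, 0.015],
    [0, 0, 0.025],
    [0, 0, 0.025],
    [0, 0, 0.02],
    [0, 0, 0.015],
    [0, 0, 0.008],
    [0, 0, 0.005],
    [0, 0, 0.0015],
    [0, 0, 0],
    [0, 0, 0]
  ],
  "turn": [
    [0, 0, 0],
    [0, 0, 0],
    [0, 0, 0],
    [0, 0, 0],
    [0, 0, 0],
    [0, 0, 0],
    [0, 0, 0],
    [0, 0, 0],
    [0, 0, 0],
    [0, 0, 0]
  ],
  "gripper": [-0.8, -0.8, -0.8, -0.8, -0.8, -0.8, -0.8, -0.8, -0.7, -0.5]
}}

```text
time: 34.9
tool_pos: [0.4776, -0.0155, 0.0098]
tool_rot: [-3.14, -0.0, -1.539]
contact_force: [1.1, -0.1, -0.4]
opening: 0.0739
```

Request:
{"name": "carry_out", "arguments": {
  "translation": [
    [0, 0, 0],
    [0, 0, 0],
    [0, 0, 0],
    [0, 0, 0],
    [0, 0, -0.005],
    [0, 0, -0.015],
    [0, 0, -0.025],
    [0, 0, -0.03],
    [0, 0, -0.02],
    [0, 0, -0.005]
  ],
  "turn": [
    [0, 0, 0],
    [0, 0, 0],
    [0, 0, 0],
    [0, 0, 0],
    [0, 0, 0],
    [0, 0, 0],
    [0, 0, 0],
    [0, 0, 0],
    [0, 0, 0],
    [0, 0, 0]
  ],
  "gripper": [0, 1, 1, 1, 1, 1, 1, 1, 1, 1]
}}

```text
time: 35.9
tool_pos: [0.4782, -0.0155, 0.1113]
tool_rot: [-3.138, -0.001, -1.539]
contact_force: [0.1, -0.7, -0.2]
opening: 0.0636
```

Request:
{"name": "carry_out", "arguments": {
  "translation": [
    [-0.012, -0.001, 0],
    [-0.025, -0.001, 0],
    [-0.035, -0.0015, 0],
    [-0.04, -0.0015, 0],
    [-0.04, -0.0015, 0],
    [-0.04, -0.0015, 0],
    [-0.04, -0.0015, 0],
    [-0.035, -0.0015, 0],
    [-0.024, -0.001, 0],
    [-0.01, -0.0008, 0]
  ],
  "turn": [
    [0, 0, 0],
    [0, 0, 0],
    [0, 0, 0],
    [0, 0, 0],
    [0, 0, 0],
    [0, 0, 0],
    [0, 0, 0],
    [0, 0, 0],
    [0, 0, 0],
    [0, 0, 0]
  ],
  "gripper": [1, 1, 1, 1, 1, 1, 1, 1, 1, 1]
}}

```text
time: 36.9
tool_pos: [0.4788, 0.2883, 0.1073]
tool_rot: [3.139, -0.001, -1.537]
contact_force: [0.3, 0.6, -1.6]
opening: 0.0641
```

Request:
{"name": "carry_out", "arguments": {
  "translation": [
    [0, 0, 0.01],
    [0, 0, 0.02],
    [0, 0, 0.02],
    [0, 0, 0.015],
    [0, 0, 0.01],
    [0, 0, 0.005],
    [0, 0, 0],
    [0, 0, 0]
  ],
  "turn": [
    [0, 0, 0],
    [0, 0, 0],
    [0, 0, 0],
    [0, 0, 0],
    [0, 0, 0],
    [0, 0, 0],
    [0, 0, 0],
    [0, 0, 0]
  ],
  "gripper": [1, 1, 1, 1, 1, 1, 1, 1]
}}

```text
time: 37.7
tool_pos: [0.4809, 0.2857, 0.0296]
tool_rot: [-3.141, 0.0, -1.54]
contact_force: [0.6, 0.7, -0.1]
opening: 0.0636
```

```bash
python3 go.py .4805 .285 .0115
```

```text
t 37.7 pos [0.4809 0.2857 0.0296] rot [-3.1408e+00  2.0000e-04 -1.5398e+00] open 0.0636 F [ 0.6  0.7 -0.1]
to [0.4805, 0.285, 0.0115] tool shift [0.0007 0.0004 0.0181]
```

Request:
{"name": "carry_out", "arguments": {
  "translation": [
    [0.0007, 0.0004, 0.008],
    [0, 0, 0.006],
    [0, 0, 0.003],
    [0, 0, 0],
    [0, 0, 0],
    [0, 0, 0],
    [0, 0, 0],
    [0, 0, 0],
    [0, 0, 0],
    [0, 0, 0]
  ],
  "turn": [
    [0, 0, 0],
    [0, 0, 0],
    [0, 0, 0],
    [0, 0, 0],
    [0, 0, 0],
    [0, 0, 0],
    [0, 0, 0],
    [0, 0, 0],
    [0, 0, 0],
    [0, 0, 0]
  ],
  "gripper": [1, 1, 1, 1, 1, 0, -0.8, -0.8, -0.8, -0.8]
}}

```text
time: 38.7
tool_pos: [0.4801, 0.2852, 0.0121]
tool_rot: [3.142, -0.0, -1.539]
contact_force: [-0.2, 0.0, 0.3]
opening: 0.0821
```

Request:
{"name": "carry_out", "arguments": {
  "translation": [
    [0, 0, -0.005],
    [0, 0, -0.015],
    [0, 0, -0.03],
    [0, 0, -0.03],
    [0, 0, -0.01],
    [0.03, -0.005, 0],
    [0.045, -0.01, 0],
    [0.05, -0.01, 0],
    [0.05, -0.01, 0],
    [0.05, -0.01, 0]
  ],
  "turn": [
    [0, 0, 0],
    [0, 0, 0],
    [0, 0, 0],
    [0, 0, 0],
    [0, 0, 0],
    [0, 0, 0],
    [0, 0, 0],
    [0, 0, 0],
    [0, 0, 0],
    [0, 0, 0]
  ],
  "gripper": [-0.8, -0.8, -0.8, -0.8, -0.8, -0.8, -0.8, -0.8, -0.8, -0.8]
}}

```text
time: 39.7
tool_pos: [0.5313, 0.0628, 0.1019]
tool_rot: [3.141, -0.0, -1.539]
contact_force: [-0.1, 0.6, -0.3]
opening: 0.0829
```

Request:
{"name": "carry_out", "arguments": {
  "translation": [
    [0.04, -0.01, 0],
    [0.02, -0.003, 0],
    [0.012, 0, 0],
    [0, 0, 0],
    [0, 0, 0]
  ],
  "turn": [
    [0, 0, 0],
    [0, 0, 0],
    [0, 0, 0],
    [0, 0, 0],
    [0, 0, 0]
  ],
  "gripper": [-0.5, -0.5, -0.5, -0.5, -0.5]
}}

```text
time: 40.2
tool_pos: [0.5462, -0.0061, 0.102]
tool_rot: [3.141, 0.0, -1.539]
contact_force: [-0.0, 0.1, 0.0]
opening: 0.069
```

```bash
python3 go.py .5472 -.0094 .009
```

```text
t 40.2 pos [ 0.5462 -0.0061  0.102 ] rot [ 3.1408e+00  4.0000e-04 -1.5391e+00] open 0.069 F [-0.   0.1  0. ]
to [0.5472, -0.0094, 0.009] tool shift [ 0.0033 -0.0009  0.093 ]
```

Request:
{"name": "carry_out", "arguments": {
  "translation": [
    [0.0033, -0.0009, 0.015],
    [0, 0, 0.025],
    [0, 0, 0.025],
    [0, 0, 0.015],
    [0, 0, 0.008],
    [0, 0, 0.004],
    [0, 0, 0.001],
    [0, 0, 0],
    [0, 0, 0],
    [0, 0, 0]
  ],
  "turn": [
    [0, 0, 0],
    [0, 0, 0],
    [0, 0, 0],
    [0, 0, 0],
    [0, 0, 0],
    [0, 0, 0],
    [0, 0, 0],
    [0, 0, 0],
    [0, 0, 0],
    [0, 0, 0]
  ],
  "gripper": [-0.5, -0.5, -0.5, -0.5, -0.5, -0.5, -0.5, -0.5, -0.4, -0.2]
}}

```text
time: 41.2
tool_pos: [0.5481, -0.0103, 0.0099]
tool_rot: [-3.14, -0.0, -1.539]
contact_force: [-0.5, -0.5, 0.3]
opening: 0.0602
```

Request:
{"name": "carry_out", "arguments": {
  "translation": [
    [0, 0, 0],
    [0, 0, 0],
    [0, 0, 0],
    [0, 0, 0],
    [0, 0, -0.005],
    [0, 0, -0.015],
    [0, 0, -0.025],
    [0, 0, -0.025],
    [0, 0, -0.015],
    [0, 0, -0.005]
  ],
  "turn": [
    [0, 0, 0],
    [0, 0, 0],
    [0, 0, 0],
    [0, 0, 0],
    [0, 0, 0],
    [0, 0, 0],
    [0, 0, 0],
    [0, 0, 0],
    [0, 0, 0],
    [0, 0, 0]
  ],
  "gripper": [0.3, 1, 1, 1, 1, 1, 1, 1, 1, 1]
}}

```text
time: 42.2
tool_pos: [0.5486, -0.0103, 0.1011]
tool_rot: [-3.138, -0.001, -1.539]
contact_force: [-0.2, 0.4, -1.0]
opening: 0.0459
```

Request:
{"name": "carry_out", "arguments": {
  "translation": [
    [-0.01, 0.003, 0],
    [-0.025, 0.008, 0],
    [-0.035, 0.011, 0],
    [-0.038, 0.0125, 0],
    [-0.04, 0.0135, 0],
    [-0.04, 0.0135, 0],
    [-0.04, 0.0135, 0],
    [-0.035, 0.0115, 0],
    [-0.024, 0.008, 0],
    [-0.0098, 0.0028, 0]
  ],
  "turn": [
    [0, 0, 0],
    [0, 0, 0],
    [0, 0, 0],
    [0, 0, 0],
    [0, 0, 0],
    [0, 0, 0],
    [0, 0, 0],
    [0, 0, 0],
    [0, 0, 0],
    [0, 0, 0]
  ],
  "gripper": [1, 1, 1, 1, 1, 1, 1, 1, 1, 1]
}}

```text
time: 43.2
tool_pos: [0.4388, 0.2854, 0.098]
tool_rot: [3.139, -0.001, -1.537]
contact_force: [0.5, -0.8, 0.5]
opening: 0.046
```

Request:
{"name": "carry_out", "arguments": {
  "translation": [
    [0, 0, 0],
    [0, 0, 0],
    [0, 0, 0.01]
  ],
  "turn": [
    [0, 0, 0],
    [0, 0, 0],
    [0, 0, 0]
  ],
  "gripper": [1, 1, 1]
}}

```text
time: 43.5
tool_pos: [0.4423, 0.2827, 0.0897]
tool_rot: [-3.139, 0.001, -1.541]
contact_force: [0.5, -1.3, -0.3]
opening: 0.0458
```

```bash
python3 go.py .4405 .2840 .0125
```

```text
t 43.5 pos [0.4423 0.2827 0.0897] rot [-3.1394e+00  6.0000e-04 -1.5408e+00] open 0.0458 F [ 0.5 -1.3 -0.3]
to [0.4405, 0.284, 0.0125] tool shift [-0.0014  0.0018  0.0772]
```

Request:
{"name": "carry_out", "arguments": {
  "translation": [
    [-0.001, 0.001, 0.015],
    [0, 0, 0.02],
    [0, 0, 0.015],
    [0, 0, 0.01],
    [0, 0, 0.004],
    [0, 0, 0],
    [0, 0, 0]
  ],
  "turn": [
    [0, 0, 0],
    [0, 0, 0],
    [0, 0, 0],
    [0, 0, 0],
    [0, 0, 0],
    [0, 0, 0],
    [0, 0, 0]
  ],
  "gripper": [1, 1, 1, 1, 1, 1, 1]
}}

```text
time: 44.2
tool_pos: [0.4406, 0.2843, 0.0257]
tool_rot: [-3.141, 0.0, -1.54]
contact_force: [0.5, 0.1, -0.9]
opening: 0.0459
```

```bash
python3 go.py .4405 .2840 .0132
```

```text
t 44.2 pos [0.4406 0.2843 0.0257] rot [-3.1407e+00  3.0000e-04 -1.5397e+00] open 0.0459 F [ 0.5  0.1 -0.9]
to [0.4405, 0.284, 0.0132] tool shift [0.0003 0.0001 0.0125]
```

Request:
{"name": "carry_out", "arguments": {
  "translation": [
    [0, 0, 0.006],
    [0, 0, 0.004],
    [0, 0, 0.0025],
    [0, 0, 0],
    [0, 0, 0],
    [0, 0, 0],
    [0, 0, 0],
    [0, 0, 0],
    [0, 0, 0],
    [0, 0, 0]
  ],
  "turn": [
    [0, 0, 0],
    [0, 0, 0],
    [0, 0, 0],
    [0, 0, 0],
    [0, 0, 0],
    [0, 0, 0],
    [0, 0, 0],
    [0, 0, 0],
    [0, 0, 0],
    [0, 0, 0]
  ],
  "gripper": [1, 1, 1, 1, 1, 0, -0.5, -0.5, -0.5, -0.5]
}}

```text
time: 45.2
tool_pos: [0.4402, 0.2844, 0.0128]
tool_rot: [-3.141, 0.0, -1.539]
contact_force: [0.2, 0.1, 0.1]
opening: 0.0683
```

Request:
{"name": "carry_out", "arguments": {
  "translation": [
    [0, 0, -0.005],
    [0, 0, -0.015],
    [0, 0, -0.03],
    [0, 0, -0.03],
    [0, 0, -0.01],
    [0.03, -0.01, 0],
    [0.045, -0.015, 0],
    [0.05, -0.015, 0],
    [0.045, -0.012, 0],
    [0.025, -0.007, 0]
  ],
  "turn": [
    [0, 0, 0],
    [0, 0, 0],
    [0, 0, 0],
    [0, 0, 0],
    [0, 0, 0],
    [0, 0, 0],
    [0, 0, 0],
    [0, 0, 0],
    [0, 0, 0],
    [0, 0, 0]
  ],
  "gripper": [-0.5, -0.5, -0.5, -0.5, -0.5, -0.5, -0.5, -0.5, -0.4, -0.4]
}}

```text
time: 46.2
tool_pos: [0.505, 0.0903, 0.1024]
tool_rot: [3.141, -0.001, -1.542]
contact_force: [0.1, 0.7, -0.5]
opening: 0.0646
```

Request:
{"name": "carry_out", "arguments": {
  "translation": [
    [0.009, -0.002, 0],
    [0, 0, 0],
    [0, 0, 0]
  ],
  "turn": [
    [0, 0, 0],
    [0, 0, 0],
    [0, 0, 0]
  ],
  "gripper": [-0.4, -0.4, -0.4]
}}

```text
time: 46.5
tool_pos: [0.5063, 0.0853, 0.1025]
tool_rot: [3.141, 0.0, -1.539]
contact_force: [-1.0, -0.2, -0.4]
opening: 0.0644
```

```bash
python3 go.py .5077 .0820 .012; python3 - <<'E'
from look import *
overlay('i.png',[BOARD,SHORT,LONG],[('top',(193,165,268,255)),('side',(240,225,335,292))])
E
```

```text
t 46.5 pos [0.5063 0.0853 0.1025] rot [ 3.1409e+00  3.0000e-04 -1.5391e+00] open 0.0644 F [-1.  -0.2 -0.4]
to [0.5077, 0.082, 0.012] tool shift [ 0.0033 -0.0013  0.0905]
```

View pics/i.png

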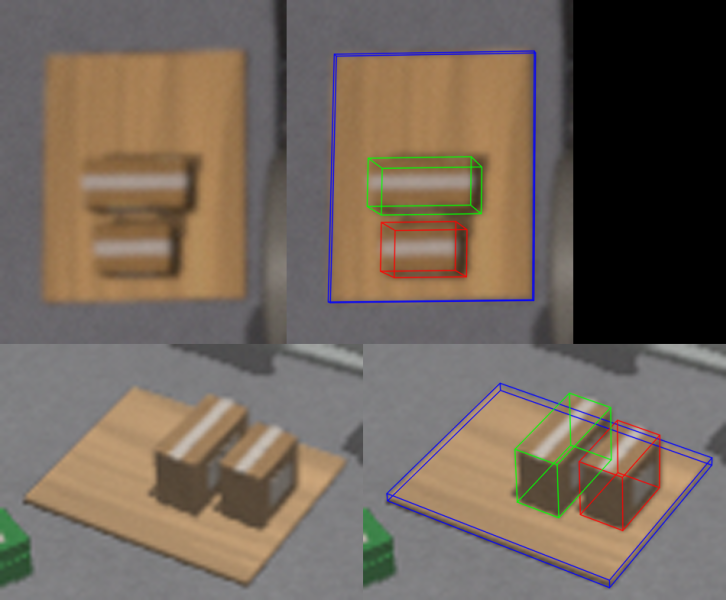

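Both lower cartons are back within about 2 mm and square. Now the flat one.

Request:
{"name": "carry_out", "arguments": {
  "translation": [
    [0.0033, -0.0013, 0.015],
    [0, 0, 0.025],
    [0, 0, 0.025],
    [0, 0, 0.015],
    [0, 0, 0.007],
    [0, 0, 0.0025],
    [0, 0, 0.001],
    [0, 0, 0],
    [0, 0, 0],
    [0, 0, 0]
  ],
  "turn": [
    [0, 0, 0],
    [0, 0, 0],
    [0, 0, 0],
    [0, 0, 0],
    [0, 0, 0],
    [0, 0, 0],
    [0, 0, 0],
    [0, 0, 0],
    [0, 0, 0],
    [0, 0, 0]
  ],
  "gripper": [-0.4, -0.4, -0.4, -0.4, -0.4, -0.4, -0.4, -0.4, -0.2, 0.2]
}}

```text
time: 47.6
tool_pos: [0.5086, 0.0812, 0.0128]
tool_rot: [-3.14, -0.0, -1.539]
contact_force: [-0.8, 0.1, -0.5]
opening: 0.0526
```

Request:
{"name": "carry_out", "arguments": {
  "translation": [
    [0, 0, 0],
    [0, 0, 0],
    [0, 0, 0],
    [0, 0, -0.005],
    [0, 0, -0.015],
    [0, 0, -0.03],
    [0, 0, -0.03],
    [0, 0, -0.03],
    [0, 0, -0.015],
    [0, 0, -0.005]
  ],
  "turn": [
    [0, 0, 0],
    [0, 0, 0],
    [0, 0, 0],
    [0, 0, 0],
    [0, 0, 0],
    [0, 0, 0],
    [0, 0, 0],
    [0, 0, 0],
    [0, 0, 0],
    [0, 0, 0]
  ],
  "gripper": [0.5, 1, 1, 1, 1, 1, 1, 1, 1, 1]
}}

```text
time: 48.6
tool_pos: [0.5091, 0.0812, 0.1443]
tool_rot: [-3.138, -0.0, -1.539]
contact_force: [0.7, 0.3, -0.5]
opening: 0.0357
```

Request:
{"name": "carry_out", "arguments": {
  "translation": [
    [-0.012, 0.002, 0],
    [-0.025, 0.005, 0],
    [-0.035, 0.007, 0],
    [-0.035, 0.007, 0],
    [-0.035, 0.007, 0],
    [-0.03, 0.006, 0],
    [-0.02, 0.005, 0],
    [-0.0118, 0.0018, 0],
    [0, 0, 0],
    [0, 0, 0]
  ],
  "turn": [
    [0, 0, 0],
    [0, 0, 0],
    [0, 0, 0],
    [0, 0, 0],
    [0, 0, 0],
    [0, 0, 0],
    [0, 0, 0],
    [0, 0, 0],
    [0, 0, 0],
    [0, 0, 0]
  ],
  "gripper": [1, 1, 1, 1, 1, 1, 1, 1, 1, 1]
}}

```text
time: 49.6
tool_pos: [0.4608, 0.2832, 0.1415]
tool_rot: [3.14, -0.001, -1.539]
contact_force: [1.0, 0.1, -0.7]
opening: 0.0357
```

```bash
python3 go.py .4605 .2844 .0585
```

```text
t 49.6 pos [0.4608 0.2832 0.1415] rot [ 3.1405e+00 -9.0000e-04 -1.5392e+00] open 0.0357 F [ 1.   0.1 -0.7]
to [0.4605, 0.2844, 0.0585] tool shift [-0.0012  0.0002  0.083 ]
```

Request:
{"name": "carry_out", "arguments": {
  "translation": [
    [-0.0005, 0.0002, 0.01],
    [0, 0, 0.02],
    [0, 0, 0.02],
    [0, 0, 0.015],
    [0, 0, 0.008],
    [0, 0, 0.003],
    [0, 0, 0],
    [0, 0, 0],
    [0, 0, 0]
  ],
  "turn": [
    [0, 0, 0],
    [0, 0, 0],
    [0, 0, 0],
    [0, 0, 0],
    [0, 0, 0],
    [0, 0, 0],
    [0, 0, 0],
    [0, 0, 0],
    [0, 0, 0]
  ],
  "gripper": [1, 1, 1, 1, 1, 1, 1, 1, 1]
}}

```text
time: 50.5
tool_pos: [0.4613, 0.2842, 0.067]
tool_rot: [-3.14, 0.0, -1.539]
contact_force: [0.4, -0.3, -0.1]
opening: 0.0361
```

```bash
python3 go.py .4605 .2844 .0583
```

```text
t 50.5 pos [0.4613 0.2842 0.067 ] rot [-3.1402e+00  4.0000e-04 -1.5395e+00] open 0.0361 F [ 0.4 -0.3 -0.1]
to [0.4605, 0.2844, 0.0583] tool shift [-0.0002  0.0008  0.0087]
```

Request:
{"name": "carry_out", "arguments": {
  "translation": [
    [0, 0.0005, 0.004],
    [0, 0, 0.003],
    [0, 0, 0.002],
    [0, 0, 0],
    [0, 0, 0]
  ],
  "turn": [
    [0, 0, 0],
    [0, 0, 0],
    [0, 0, 0],
    [0, 0, 0],
    [0, 0, 0]
  ],
  "gripper": [1, 1, 1, 1, 1]
}}

```text
time: 51.0
tool_pos: [0.4602, 0.2841, 0.0574]
tool_rot: [-3.142, -0.0, -1.539]
contact_force: [-0.7, 0.4, 4.7]
opening: 0.0358
```

```bash
python3 go.py
```

```text
t 51.0 pos [0.4602 0.2841 0.0574] rot [-3.1415e+00 -1.0000e-04 -1.5393e+00] open 0.0358 F [-0.7  0.4  4.7]
```

Contact of 4.7 N: it is seated. Release, lift, then move clear.

Request:
{"name": "carry_out", "arguments": {
  "translation": [
    [0, 0, 0],
    [0, 0, 0],
    [0, 0, 0],
    [0, 0, 0],
    [0, 0, -0.005],
    [0, 0, -0.015],
    [0, 0, -0.03],
    [0, 0, -0.04],
    [0, 0, -0.04],
    [0, 0, -0.01]
  ],
  "turn": [
    [0, 0, 0],
    [0, 0, 0],
    [0, 0, 0],
    [0, 0, 0],
    [0, 0, 0],
    [0, 0, 0],
    [0, 0, 0],
    [0, 0, 0],
    [0, 0, 0],
    [0, 0, 0]
  ],
  "gripper": [0.5, 0, -0.5, -0.5, -0.5, -0.5, -0.5, -0.5, -0.5, -0.5]
}}

```text
time: 52.0
tool_pos: [0.4622, 0.285, 0.2022]
tool_rot: [-3.134, 0.003, -1.539]
contact_force: [0.2, -0.3, -0.1]
opening: 0.0688
```

Request:
{"name": "carry_out", "arguments": {
  "translation": [
    [0.03, 0, 0],
    [0.05, 0, 0],
    [0.05, 0, 0],
    [0.05, 0, 0],
    [0.05, 0, 0],
    [0.03, 0, 0],
    [0.02, 0, 0],
    [0, 0, 0],
    [0, 0, 0],
    [0, 0, 0]
  ],
  "turn": [
    [0, 0, 0],
    [0, 0, 0],
    [0, 0, 0],
    [0, 0, 0],
    [0, 0, 0],
    [0, 0, 0],
    [0, 0, 0],
    [0, 0, 0],
    [0, 0, 0],
    [0, 0, 0]
  ],
  "gripper": [-0.5, -0.5, -0.5, -0.5, -0.5, -0.5, -0.5, -0.5, -0.5, -0.5]
}}

```text
time: 53.0
tool_pos: [0.4689, 0.0052, 0.1971]
tool_rot: [3.141, 0.0, -1.539]
contact_force: [-0.6, 0.1, 0.5]
opening: 0.0688
```

```bash
python3 go.py; python3 - <<'E'
from look import *
overlay('j.png',[BOARD,SHORT,LONG,FLAT],[('top',(193,165,268,255)),('side',(240,225,335,292))])
for c in ('jar','dish'):
    p=read_camera('side'); print(c,[np.round(r['pixel']) for r in nets.regions_of(p,c)[:2]])
E
```

```text
t 53.0 pos [0.4689 0.0052 0.1971] rot [ 3.1412e+00  3.0000e-04 -1.5385e+00] open 0.0688 F [-0.6  0.1  0.5]
jar [array([304., 155.])]
dish [array([256., 198.])]
```

View pics/j.png

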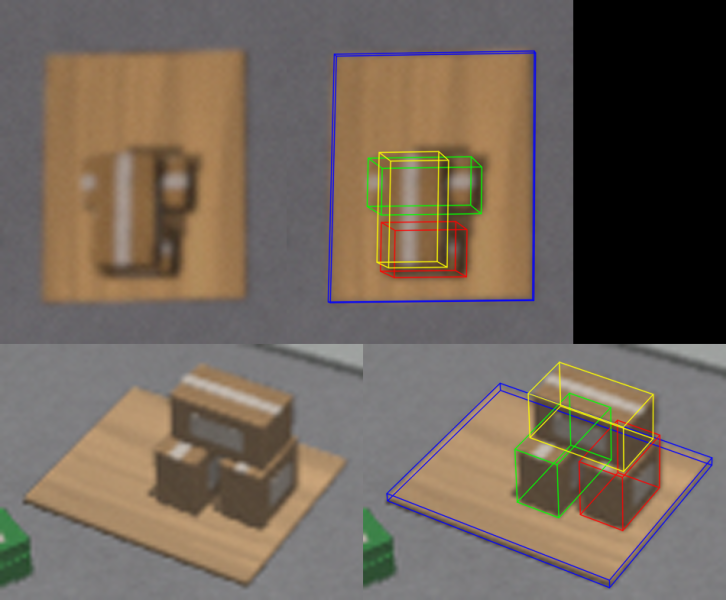

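The stack is rebuilt and matches the model to about 2 mm. Jar and dish haven't moved. Handing in.

```bash
python3 -c "
from cell import robot
print(robot.hand_in())"
```

```text
the job is handed in; nothing more can be done
None
```

The job is done and was handed in at about 53 s of robot time. I set the flat, long and short cartons upright in the tray, laid the slide box on the rubber pad, then rebuilt the stack: long carton at the rear, short at the front, flat one across the top.

**Slide box:** in both cameras it lay flat and lengthwise on the pad, within about 3 mm of centre. That picture was taken before the rebuild; I did not photograph the pad again afterwards.

**Stack:** all three cartons looked upright and square, each within about 2 mm of where I worked out the start positions to be. The side-camera overlay sits about 1 mm off the picture, as it did at the start, so I put that down to calibration.

**Jar and dish:** the networks' side-camera positions were within about 3 pixels of the start for both. I did not check that more closely.

**Failed or disagreed:** no check failed. The networks missed the board, tray or pad once, so I used colour fits as well. Those put the board's yaw at about 2.2°, while I worked with 1.8° from the overlay, well inside the 0.2 rad allowed. The hand-in gives no verdict.

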